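# Measure the anodising on a cap's sloping shoulder

## Task

Check the coating of the dark cap that has a white ring painted on its sloping shoulder: set that cap on the green measuring stand so that it sits fully home over the spigot, let go of it, and take the pen-shaped coating gauge out of its black holder. Then hold the gauge's spring-loaded nose on the middle of the ring, square to the sloping surface there, pressed gently until the nose has gone about half-way in, and finish while you are still holding it so, with the cap fully home. Leave the plain cap and everything else where they stand.

Things in the scene. Friction and masses are not known exactly. Their poses are not given: they have to be found in the camera images.
- ringed_cap: Cap to measure: black aluminium, loose, 0.1 to 0.2 kg, 76 mm across, 44.5 high; painted ring on its -x side. Origin: centre of underside; z up its axis. Flange 10 mm thick, blind bore from below 21 mm wide, 9.5 deep; shoulder falls at 30 degrees from radius 11 mm at z 24.4 to radius 36 at z 10; boss to grip, 22 mm in diameter, z 24.4 to 44.5. Starts on the worktop, ring towards the robot within 35 degrees.
- spot (a point): Middle of the white painted ring (15 mm across, line 2 mm wide) on the ringed cap's shoulder, at (-24, 0, 16.9) mm in the cap's frame. z points square out of the sloping surface: 30 degrees from the cap's axis, leaning out to the cap's -x side; y is the cap's y.
- plain_cap: A second cap of the same shape and size without a painted ring, loose on the worktop; to be left alone. The two caps may have changed places.
- seat (a point): Centre of the flat top, 40 mm across, of the green measuring stand's post, 55 mm above the worktop; z up. A tapered spigot rises 8 mm above it: 18.6 mm in diameter for the first 3 mm, 12 mm at its top. A cap is fully home when the centre of its underside is at this point. Foot 84 mm across, 14 thick; fixed, round, so its yaw means nothing.
- holder: Black round holder of the gauge, fixed: foot 80 mm in diameter and 8.5 mm thick, tube 36 mm in outer and 22 mm in inner diameter up to 46 mm above the worktop. Origin: centre of its underside. The balance between it and the measuring stand is 0.11 m high in front and 0.40 m behind x = 0.56 m (y -0.17 to 0.08); the machines beside (y over 0.33, y under -0.40) are 0.28 m high. The strip in front of them is open.
- gauge: Pen-shaped gauge, loose, 0.1 kg, upright in the holder, nose down. Origin on its axis at the neck's lower end, z towards the top end. Neck 17 mm in diameter, z 0 to 20 (2.5 mm free all round in the tube); collar 31 mm, z 20 to 26 (rests on the tube); light grey grip z 26 to 104, 26 mm along x (screen on -x), 20 along y. Comes free when drawn straight up 40 mm.
- tip (a point): Centre of the flat end of the gauge's steel nose, 9 mm in diameter (end face 7 mm); with the nose fully out it lies at z = -14 mm in the gauge's frame, on the axis. Its axes are the gauge's.
- nose (a joint): How far the spring-loaded nose is pushed into the gauge, in m: 0 fully out, 0.010 fully in, half-way 0.005. The spring gives 1.8 N at the start and 0.45 N more for each mm, about 4 N half-way.
- weight_box: Small wooden box of weights, 64 x 100 x 44 mm, closed; bystander. Origin: centre of its underside.
- marker: Black marker pen, 137 mm long, 12 mm thick, lying on the worktop; bystander.
- timer: White bench timer, 62 x 62 x 18 mm; bystander. Origin: centre of its underside.

How it is judged:
By the outcome, as a careful person would: the job done as asked, in the order asked, and still so for the second after the job is handed in, while the arm keeps its last pose, push and grip.
It also fails if it takes over 67 s, if anything falls off the work surface, if the arm or the gripper's body presses on something with over 40 N, if the wrist force passes 120 N, or if a joint passes its speed limit or range.

## Robot

A 7-joint arm with a two-finger parallel gripper is mounted at the origin on a cart in front of the work surface, level with it; the furniture and walls round the work are solid. World frame = base frame: x ahead of the robot, y to its left, z up, the work surface at z = 0. Lengths are in m, angles in degrees, forces in N, time in s.
With the tool pointing down it reaches from about 0.425 to 0.875 m from the base axis. Payload 8.4 kg.
Tool frame: the origin (TCP) lies at the very end of the fingers, on their centre line; the grasp point (between the pads) lies 19 mm behind it; y points along the fingers, x is the direction in which the jaws open and shut, and the axes are right-handed (so a half turn about y gives the same grasp; the last joint's range is limited). The gripper opens to 85 mm and grips with 20 to 120 N. Pads are 22 mm wide; open, the fingers measure 114 mm over their backs; the gripper's body (76 mm by 85 mm) begins 54 mm behind the grasp point. The pads swing forward as they close: fully open they stand 13 mm farther back than shut.
Start: joints at [67.54, 19.091, 2.286, 83.961, -0.768, 76.965, -3.352], TCP at [0.188, -0.622, 0.231] pointing down, gripper open.
Joint ranges: [-147.57, 147.57], [-21.85, 119.76], [-74.77, 79.35], [14.55, 137.4], [-85.83, 265.84], [4.83, 119.75], [-152.11, 152.11]. Speed limits (degrees/s): [127.2, 127.2, 159.86, 159.86, 180, 180, 180].

## Interface

Orientations are given as [roll, pitch, yaw] about the fixed x, y, z axes, in that order (R = Rz(yaw) Ry(pitch) Rx(roll)).
In Python, from cell import bot, snapshot, camera_model, workorder gives the robot as it stands. The module is installed in compiled form; this text tells all that it offers.
- The arm moves only by the shell command python3 -m pendant 'ROWS' [FORCE]. ROWS is JSON, a list of rows, each a list of 3 entries, a list of its own where there are three numbers: the turn, a rotation vector about the tool's x, y, z in degrees, then the shift along the tool's x, y, z in m, then the finger opening in m, from 0 to 0.0854. A call has 1 to 12 rows; each row shifts and turns the commanded pose from where the row before left it, along the tool's axes as they then stand; what a row does not reach is not made up. A row lasts 1/10 s, in which the tool goes at most 50 mm and 8.59 degrees, less where a joint would pass 70% of its speed; a pose out of reach is approached as far as the arm can. A call is refused whole if a number of a shift passes 0.05 or a number of a turn 8.59, either way. A call with a gripper value outside its range is refused whole. The fingers move at their own pace and stop on an object; FORCE is the grip in N (left out, the last holds). Time passes only in rows, so rows that do not move let the fingers close. It gives the time, the measured TCP pose, the force and the opening at its end, in the units of the state.
- bot.get_obs(): the state, without advancing time (a new reading comes with each control period).
- snapshot(name): name is "scene" or "top" or "wrist"; returns the picture (420x560x3 uint8, red, green, blue); there is no depth.
- camera_model(name): a dict with "fovy" (degrees; the focal length in pixels is half the picture's height over the tangent of half this angle, whatever the lens; pixels are square), "cx", "cy" (the principal point, pixels), "rvec" (rotation vector, rad) and "tvec" (3), from world to camera coordinates, as OpenCV has them. Camera axes: x right, y down, z forward; pixel columns grow to the right and rows downward; lengths in m; the calibration is good to about 2 mm. A picture is of the moment at which its call begins: read the wrist's pose just before it. camera_model takes no time and is no camera call; for the wrist camera it gives the pose at the moment of the call.
- workorder.job_done(): hands the job in, once; it reports no verdict.
The state is a dict: "clock": time; "joint_positions": joint angles; "qvel": joint speeds; "effort": joint torques, N m; "tool_pos": TCP position; "eef_rot": TCP orientation; "wrist_force": force on the tool from outside, world axes, zero at the start; "wrist_torque": the same for the moment, N m; "finger_gap": finger opening in m.
Only numpy, scipy, OpenCV 4.12 (cv2) and the standard library are available. Lean on these libraries where they do the work, as an engineer would, in place of code of your own. Each camera call takes 0.05 s, during which the arm holds its last target.

## Working session

There is one attempt and no reset: what is moved stays moved. The work goes in short steps, Python scripts to look and compute and a shell command to move; the robot and the scene stay as the last step left them, time stands still between calls to the robot, and variables do not carry over. Pictures are saved under pics/ and viewed, and the job is handed in when it is done.

```bash
mkdir -p pics; ls
cat > h.py <<'E'
import numpy as np, cv2
from cell import bot, snapshot, camera_model, workorder
def save(n,im): cv2.imwrite('pics/'+n+'.png', cv2.cvtColor(im,cv2.COLOR_RGB2BGR))
E
python3 - <<'E'
from h import *
o=bot.get_obs(); print(o)
for n in ("scene","top","wrist"):
    m=camera_model(n); print(n,m); save(n+'0',snapshot(n))
E
```

```text
pics
{'clock': 0.0, 'joint_positions': array([67.54018308, 19.13117257,  2.28527843, 84.01376965, -0.767305  ,
       76.96472715, -3.35224587]), 'qvel': array([-0.01607365,  0.09840946,  0.03277561,  0.06904853,  0.00783417,
       -0.00828856, -0.03304031]), 'effort': array([-1.42981124e-03, -6.58559990e+01,  1.36453506e+00, -4.05566955e+01,
        1.66517752e-02,  1.26084813e-02, -1.10480704e-05]), 'tool_pos': array([ 0.18743571, -0.62189464,  0.23040489]), 'eef_rot': array([-90.00705465,   0.09416588, -73.22593103]), 'wrist_force': array([ 0.38729887,  0.08084172, -0.36196071]), 'wrist_torque': array([ 0.00799426, -0.03395009, -0.03703647]), 'finger_gap': 0.08554098788800546}
scene {'fovy': 43.25631572573114, 'cx': 272.7361476986248, 'cy': 211.3430728736997, 'rvec': array([ 0.93193128, -2.10403072,  1.38088437]), 'tvec': array([0.28264422, 0.23086947, 1.04845498])}
top {'fovy': 43.78284859562955, 'cx': 277.58755992660656, 'cy': 207.28315429225296, 'rvec': array([ 2.15208763, -2.13686368,  0.13932026]), 'tvec': array([-0.07302724,  0.54103146,  1.14990371])}
wrist {'fovy': 67.1153649095493, 'cx': 276.567605877705, 'cy': 210.62894250246217, 'rvec': array([-2.3091755 ,  1.7159473 ,  0.27350716]), 'tvec': array([-0.64930253, -0.03954107,  0.38014322])}
```

View pics/scene0.png

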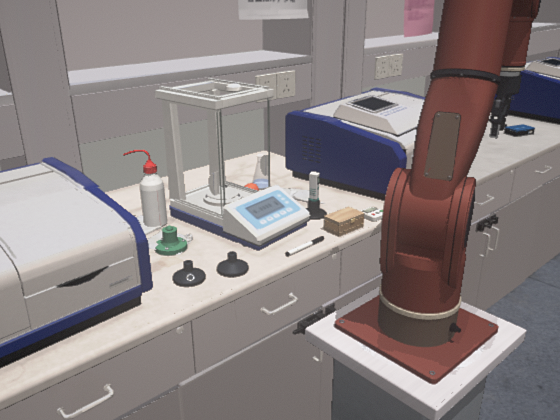

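View pics/top0.png

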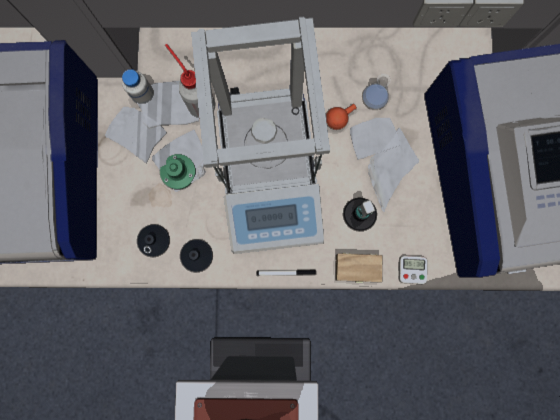

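View pics/wrist0.png

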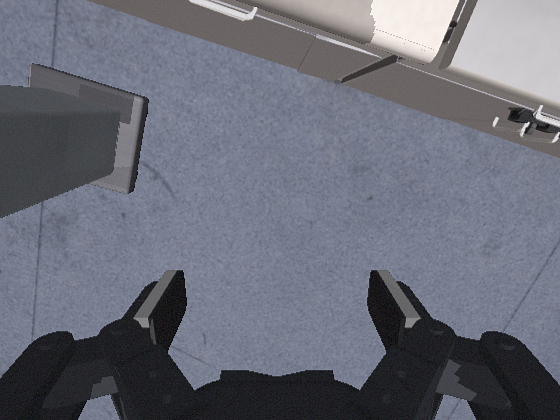

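The scene and top views show:
- the ringed cap at about (153,240) in top, with its ring visible at (148,250)
- the plain cap at (196,255)
- the green stand at (178,170)
- the gauge in its holder at (360,213)

Next I'll zoom in and measure.

```bash
cat >> h.py <<'E'
def ray(m,u,v,H=420):
    f=H/2/np.tan(np.radians(m['fovy'])/2)
    R,_=cv2.Rodrigues(np.array(m['rvec'])); t=np.array(m['tvec'])
    d=R.T@np.array([(u-m['cx'])/f,(v-m['cy'])/f,1.]); return -R.T@t, d/np.linalg.norm(d)
def onplane(m,u,v,z):
    c,d=ray(m,u,v); return c+d*(z-c[2])/d[2]
def proj(m,P):
    f=210/np.tan(np.radians(m['fovy'])/2)
    R,_=cv2.Rodrigues(np.array(m['rvec'])); p=R@np.array(P,float)+m['tvec']
    return f*p[0]/p[2]+m['cx'], f*p[1]/p[2]+m['cy']
def tri(rays):
    A=np.zeros((3,3));b=np.zeros(3)
    for c,d in rays:
        M=np.eye(3)-np.outer(d,d);A+=M;b+=M@c
    p=np.linalg.solve(A,b)
    return p,[np.linalg.norm((np.eye(3)-np.outer(d,d))@(p-c)) for c,d in rays]
E
python3 - <<'E'
from h import *
t=cv2.imread('pics/top0.png'); s=cv2.imread('pics/scene0.png')
def crop(im,x,y,w,h,k,n): cv2.imwrite('pics/'+n+'.png',cv2.resize(im[y:y+h,x:x+w],None,fx=k,fy=k,interpolation=cv2.INTER_CUBIC))
crop(t,120,145,110,130,4,'tc1'); crop(t,330,180,110,110,5,'tc2'); crop(s,145,215,115,80,6,'sc1'); crop(s,280,160,110,80,6,'sc2')
for n in('top','scene'):
    m=camera_model(n); print(n,ray(m,280,210), onplane(m,280,210,0))
m=camera_model('top')
for k,(u,v,z) in dict(ring=(153,240,.01),plain=(196,255,.01),stand=(178,170,.03),hold=(360,213,.03),box=(359,267,.044),timer=(413,269,.018)).items(): print(k,onplane(m,u,v,z))
E
```

```text
top (array([ 0.37638597, -0.08143601,  1.21327175]), array([ 0.13397146,  0.00566892, -0.99096898])) [ 0.54041108 -0.07449539  0.        ]
scene (array([-0.46314263,  0.78954311,  0.6281456 ]), array([ 0.67702247, -0.6225703 , -0.39248796])) [ 0.6203777  -0.20683088  0.        ]
ring [0.46722764 0.21831262 0.01      ]
plain [0.43341315 0.11781762 0.01      ]
stand [0.62821543 0.16200225 0.03      ]
hold [ 0.53063809 -0.25707892  0.03      ]
box [ 0.40788519 -0.25107142  0.044     ]
timer [ 0.40499769 -0.3769979   0.018     ]
```

View pics/tc1.png

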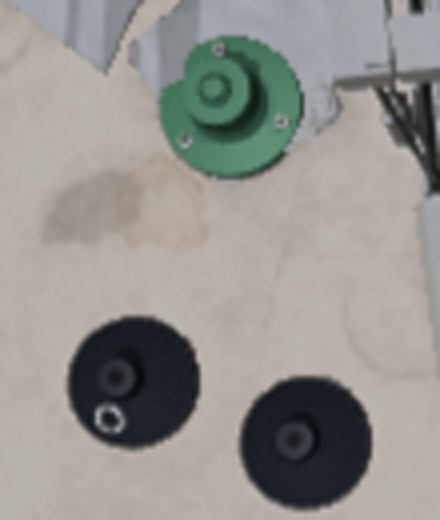

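View pics/tc2.png

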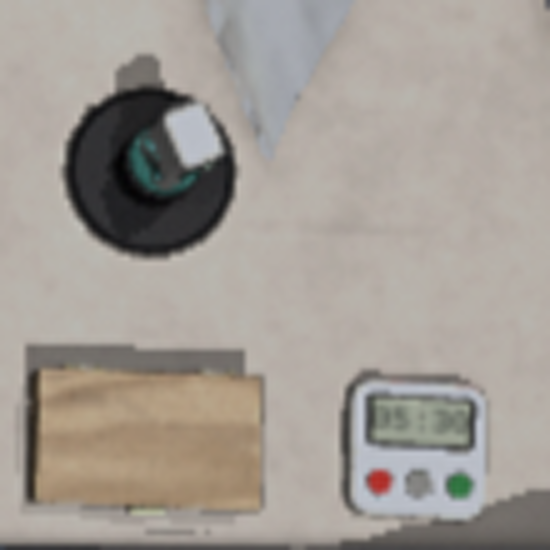

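View pics/sc1.png

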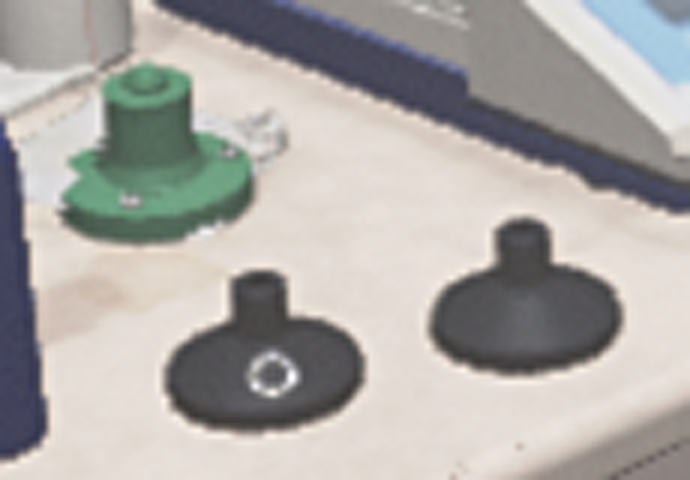

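View pics/sc2.png

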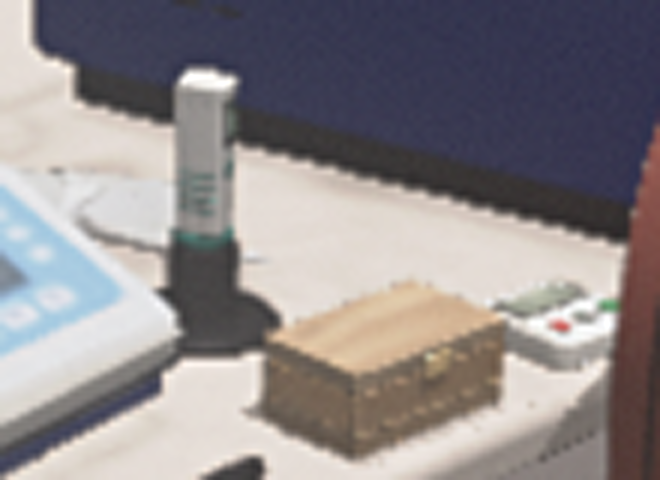

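The crops confirm that the ring is on the left cap, towards the robot and slightly to its left. The gauge stands upright with its screen side turned a little. Next I'll take the coarse positions and the wrist camera geometry.

```bash
cat >> h.py <<'E'
from scipy.spatial.transform import Rotation as Rn
def toolpose():
    o=bot.get_obs(); return np.array(o['tool_pos']), Rn.from_euler('xyz',o['eef_rot'],degrees=True).as_matrix(), o
def mask_hsv(im,lo,hi): return cv2.inRange(cv2.cvtColor(im,cv2.COLOR_RGB2HSV),np.array(lo),np.array(hi))
def load(n): return cv2.cvtColor(cv2.imread('pics/'+n+'.png'),cv2.COLOR_BGR2RGB)
def blobs(mask,minA=20):
    n,l,st,c=cv2.connectedComponentsWithStats(mask); return [(i,st[i],c[i],l==i) for i in range(1,n) if st[i,4]>=minA]
E
python3 - <<'E'
from h import *
p,R,o=toolpose(); print(p,R)
m=camera_model('wrist'); c,d=ray(m,m['cx'],m['cy']); print('cam in tool',R.T@(c-p),'axis',R.T@d)
Rc,_=cv2.Rodrigues(m['rvec']); print('cam axes in tool',R.T@Rc.T)
for n in('top','scene'):
  im=load(n+'0'); m=camera_model(n)
  g=mask_hsv(im,(60,80,40),(90,255,255))
  k=cv2.inRange(im,np.array([0,0,0]),np.array([75,75,80]))
  for nm,M in(('green',g),('dark',k)):
    for i,s,c,_ in blobs(M,150):
      if s[4]<4000: print(n,nm,s,c.round(1))
E
```

```text
[ 0.18751393 -0.62200069  0.23061229] [[ 2.88708116e-01 -4.28603745e-04  9.57417067e-01]
 [-9.57416300e-01  1.21303283e-03  2.88708428e-01]
 [-1.28511985e-03 -9.99999172e-01 -6.01397890e-05]]
cam in tool [-9.87292283e-05 -1.42571852e-01  7.98915952e-02] axis [ 3.59798919e-04  9.50886098e-01 -3.09540788e-01]
cam axes in tool [[ 9.99999801e-01 -5.18348928e-04  3.59798919e-04]
 [-5.02577923e-04 -3.09540589e-01  9.50886098e-01]
 [-3.81518420e-04 -9.50886090e-01 -3.09540788e-01]]
top green [160 155  35  34 831] [177.4 171.5]
top dark [ 491    0   69   54 2712] [529.1  27. ]
top dark [216  52  23  59 236] [225.8  82.5]
top dark [ 531  132   29   52 1295] [546.3 156.5]
top dark [309 154  13  29 153] [313.8 166.9]
top dark [214 165  17  28 166] [224.1 176.7]
top dark [343 197  34  34 718] [358.1 215. ]
top dark [137 224  33  33 784] [153.4 239.6]
top dark [180 239  33  33 832] [196.1 255.2]
top dark [ 197  398  101   22 1823] [247.8 408. ]
scene dark [ 501    0   40   68 1340] [518.4  27.2]
scene dark [354  97  38  13 253] [372.7 103.2]
scene dark [ 291  117  108   83 3514] [350.7 158. ]
scene dark [462 190  13  61 205] [468.4 222.8]
scene dark [307 200  19  16 150] [314.4 208. ]
scene dark [380 208  28  99 878] [391.6 275.9]
scene dark [ 395  208   64   90 1699] [429.6 250. ]
scene dark [476 215  22  16 179] [486.7 222.8]
scene dark [ 58 267  49  20 215] [ 81.7 278.7]
scene dark [   0  294  141   74 1814] [ 57.2 334. ]
scene dark [378 298  53  44 856] [394.5 321.9]
scene dark [293 304  42  30 287] [312.9 319.4]
scene dark [331 391  35  29 240] [343.3 412.5]
```

```bash
python3 -m pendant '[[[0,0,0],[-0.05,0,0],0.0854],[[0,0,0],[-0.05,0,0],0.0854],[[0,0,0],[-0.045,0,0],0.0854],[[0,0,0],[-0.03,0,0],0.0854],[[0,-5.8,0],[-0.0024,0,0.0475],0.0854],[[0,-5.8,0],[-0.0024,0,0.0475],0.0854],[[0,-5.8,0],[-0.0024,0,0.0475],0.0854],[[0,-5.8,0],[-0.0024,0,0.0475],0.0854]]'
```

```text
clock: 0.95
tool_pos: [0.3049, -0.3639, 0.2313]
eef_rot: [-90.0, -0.0, -49.8]
wrist_force: [0.9, 0.1, 1.1]
finger_gap: 0.0854
```

```bash
python3 -m pendant '[[[0,-5.8,0],[-0.0024,0,0.0478],0.06],[[0,-5.8,0],[-0.0024,0,0.0478],0.06],[[0,-5.8,0],[-0.0024,0,0.0478],0.06],[[0,-5.8,0],[-0.0024,0,0.0478],0.06],[[0,-5.8,0],[-0.0024,0,0.0478],0.06],[[0,-5.8,0],[-0.0024,0,0.0478],0.06],[[0,-5.8,0],[-0.0024,0,0.0478],0.06],[[0,-5.8,0],[-0.0024,0,0.0478],0.06],[[0,-5.8,0],[-0.0024,0,0.0478],0.06],[[0,-5.8,0],[-0.0024,0,0.0478],0.06],[[0,-5.8,0],[0.01,0,0.045],0.06],[[0,0,0],[0.01,0,0],0.06]]'
python3 - <<'E'
from h import *
p,R,o=toolpose(); print(p,o['eef_rot'],o['joint_positions'].round(1))
print(camera_model('wrist')); save('w1',snapshot('wrist'))
E
```

```text
clock: 2.15
tool_pos: [0.4803, 0.1182, 0.2319]
eef_rot: [-89.9, -0.1, 14.5]
wrist_force: [-0.1, -0.8, 0.1]
finger_gap: 0.06
[0.48025745 0.11815774 0.23193695] [-8.99225328e+01 -7.80279212e-02  1.44707566e+01] [ 23.1   3.6 -43.1 103.2   2.5  74.1  -6.2]
{'fovy': 67.1153649095493, 'cx': 276.567605877705, 'cy': 210.62894250246217, 'rvec': array([-2.80731894, -0.35562009, -0.0584911 ]), 'tvec': array([-0.49537723, -0.04514445,  0.3784003 ])}
```

View pics/w1.png

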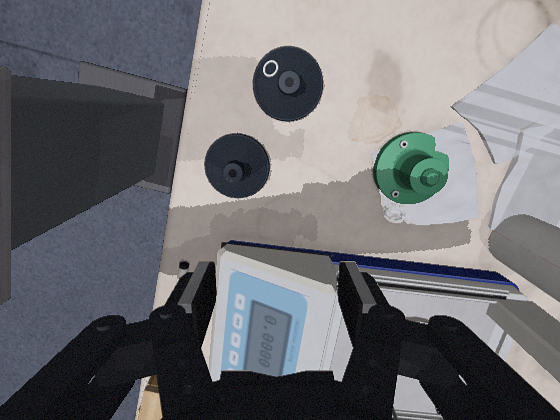

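The wrist view shows the ringed cap with its boss at about (289,82) and its ring at (270,69). The plain cap is at (235,165) and the stand's spigot at (431,177). I'll measure these by masks and ellipse fits.

Run:
```python
from h import *
o=bot.get_obs(); print(o['clock'],o['tool_pos'])
im=load('w1'); m=camera_model('wrist')
k=(im.max(axis=2)<70).astype(np.uint8)*255; k[230:]=0; k[:,:195]=0
for i,s,c,M in blobs(k,500):
    cs,_=cv2.findContours(M.astype(np.uint8),cv2.RETR_EXTERNAL,cv2.CHAIN_APPROX_NONE)
    h=cv2.convexHull(max(cs,key=len)); e=cv2.fitEllipse(h); print('dark',s,e, onplane(m,*e[0],.006))
g=mask_hsv(im,(60,80,40),(90,255,255))
for i,s,c,M in blobs(g,300): print('green',s,c)
cv2.imwrite('pics/w1a.png',cv2.resize(cv2.cvtColor(im[30:210,195:465],cv2.COLOR_RGB2BGR),None,fx=2.9,fy=2.9,interpolation=cv2.INTER_CUBIC))
```

```text
2.2 [0.48222893 0.11479599 0.23154765]
dark [ 253   47   70   75 3390] ((287.47119140625, 83.49259185791016), (70.00562286376953, 74.38103485107422), 3.162447452545166) [0.46911589 0.21895217 0.006     ]
dark [ 205  133   65   65 3146] ((236.846435546875, 165.29388427734375), (63.31266784667969, 65.35904693603516), 130.8883514404297) [0.43429851 0.11856975 0.006     ]
green [ 373  132   76   72 3972] [411.0501007  168.13192346]
```

View pics/w1a.png

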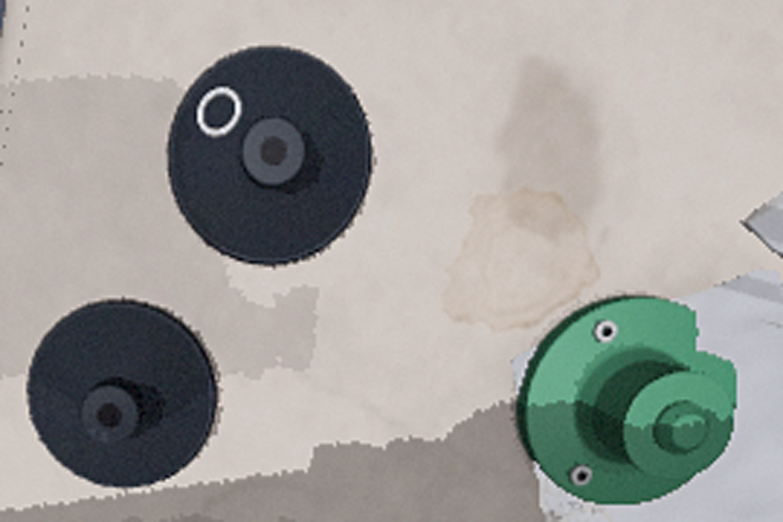

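```bash
cat >> h.py <<'E'
import json,time
def shot(tag,cam='wrist'):
    m=camera_model(cam); p,R,o=toolpose(); im=snapshot(cam); save(tag,im)
    json.dump({k:np.asarray(v).tolist() for k,v in m.items()},open('pics/'+tag+'.json','w')); 
    print(tag,o['clock'],p.round(4),o['eef_rot'].round(2)); return im,m
def loadm(tag): return load(tag), json.load(open('pics/'+tag+'.json'))
def crop(tag,x,y,w,h,k,out):
    im=cv2.imread('pics/'+tag+'.png')[y:y+h,x:x+w]; cv2.imwrite('pics/'+out+'.png',cv2.resize(im,None,fx=k,fy=k,interpolation=cv2.INTER_CUBIC))
E
python3 - <<'E'
from h import *
shot('w2')
E
python3 -m pendant '[[[0,0,0],[-0.005,0,0.05],0.06],[[0,0,0],[-0.005,0,0.04],0.06],[[0,0,0],[0,0,0],0.06],[[0,0,0],[0,0,0],0.06],[[0,0,0],[0,0,0],0.06]]'
python3 - <<'E'
from h import *
shot('w3')
for tag in('w2','w3'):
    im,m=loadm(tag)
    k=(im.max(axis=2)<90).astype(np.uint8)*255
    k[:, :150]=0
    for i,s,c,M in blobs(k,800):
        if s[4]>9000: continue
        cs,_=cv2.findContours(M.astype(np.uint8),cv2.RETR_EXTERNAL,cv2.CHAIN_APPROX_NONE)
        e=cv2.fitEllipse(cv2.convexHull(max(cs,key=len))); print(tag,'dark',s,e, onplane(m,*e[0],.006))
E
```

```text
w2 2.2 [0.4822 0.1148 0.2315] [-8.996e+01 -7.000e-02  1.410e+01]
clock: 2.75
tool_pos: [0.451, 0.1942, 0.2311]
eef_rot: [-90.0, 0.0, 13.6]
wrist_force: [-0.1, -0.1, 0.6]
finger_gap: 0.0603
w3 2.75 [0.451  0.1942 0.2311] [-9.004e+01  3.000e-02  1.359e+01]
w2 dark [ 251   42   71   76 3790] ((285.98077392578125, 79.41301727294922), (70.45909881591797, 75.75526428222656), 3.6423184871673584) [0.4665206  0.22251649 0.006     ]
w2 dark [ 150   79   35  115 2773] ((163.4014892578125, 127.2036361694336), (41.16251754760742, 133.6256866455078), 3.2124316692352295) [0.34524638 0.14067053 0.006     ]
w2 dark [ 203  130   66   65 3360] ((235.6063232421875, 162.15980529785156), (64.25059509277344, 66.25824737548828), 133.32701110839844) [0.43214324 0.12181082 0.006     ]
w2 dark [ 220  238  292   40 2070] ((369.78302001953125, 257.47265625), (11.59742259979248, 351.0672607421875), 96.36397552490234) [0.62451897 0.04350137 0.006     ]
w3 dark [ 150  105   58  111 3610] ((173.32339477539062, 160.6253662109375), (100.57606506347656, 175.33375549316406), 109.59056854248047) [0.32998147 0.18612271 0.006     ]
w3 dark [ 262  125   66   66 3200] ((294.9575500488281, 157.5399169921875), (64.98417663574219, 66.06866455078125), 47.942142486572266) [0.46642818 0.22276785 0.006     ]
w3 dark [ 218  201   61   59 2801] ((247.7947540283203, 230.14794921875), (58.032840728759766, 61.09136962890625), 97.13902282714844) [0.43205851 0.12157868 0.006     ]
w3 dark [394 215  44  42 868] ((415.751953125, 236.0525360107422), (40.77940368652344, 46.28300857543945), 126.6836166381836) [0.63848371 0.16329132 0.006     ]
```

View pics/w3.png

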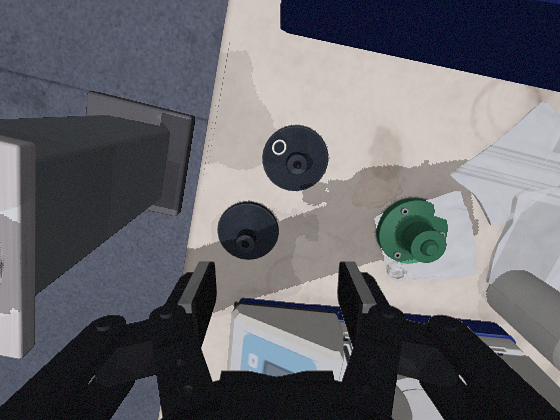

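w3 shows the ringed cap at (295,157) with its ring at (279,147), the plain cap at (248,230) and the stand's spigot at about (430,243). I'll zoom in to pick the boss and spigot features for the two-view heights.

Run:
```python
from h import *
for t,(x,y) in dict(w2=(245,38),w3=(255,120)).items(): crop(t,x,y,80,80,5,t+'cap')
for t,(x,y) in dict(w2=(365,120),w3=(370,190)).items(): crop(t,x,y,90,80,5,t+'st')
a=[np.hstack([cv2.imread(f'pics/{t}cap.png'),cv2.resize(cv2.imread(f'pics/{t}st.png')[:, :400],(400,400))]) for t in('w2','w3')]
cv2.imwrite('pics/cmp1.png',cv2.resize(np.vstack(a),None,fx=.75,fy=.75))
```

```text
(no output)
```

View pics/cmp1.png

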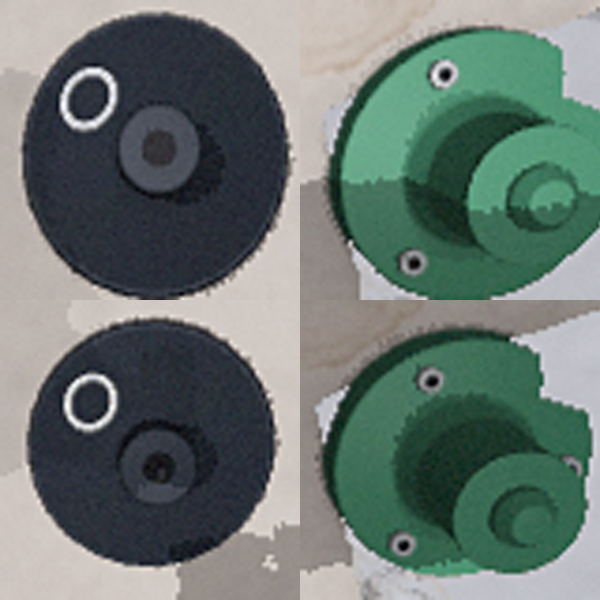

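Run:
```python
from h import *
_,m2=loadm('w2'); _,m3=loadm('w3'); _,mt=0,camera_model('top')
f=lambda o,p:(o[0]+(p[0]+.5)/3.75-.5,o[1]+(p[1]+.5)/3.75-.5)
def T(n,a,b):
    pa=f(*a);pb=f(*b); p,r=tri([ray(m2,*pa),ray(m3,*pb)]); print(n,p.round(4),np.round(r,4)); return p
T('boss',((245,38),(159,148)),((255,120),(157,166)))
T('ring',((245,38),(89,98)),((255,120),(90,103)))
T('spig',((365,120),(253,198)),((370,190),(227,222)))
T('screwA',((365,120),(145,74)),((370,190),(131,80)))
T('screwB',((365,120),(113,263)),((370,190),(103,245)))
# auto ring centroid
for t,m,(x,y) in(('w2',m2,(245,38)),('w3',m3,(255,120))):
    im=load(t)[y:y+50,x:x+35]; M=(im.min(axis=2)>110); M[:8]=0;M[:,:6]=0
    ys,xs=np.nonzero(M); print(t,'ring px',xs.min()+x,xs.max()+x,ys.min()+y,ys.max()+y,len(xs), onplane(m,x+(xs.min()+xs.max())/2,y+(ys.min()+ys.max())/2,.0169))
# top view
print('top: boss',onplane(mt,120+116/4,145+377/4,.0445),'ring',onplane(mt,120+109/4,145+417/4,.0169),'spig',onplane(mt,120+213/4,145+89/4,.063))
```

```text
boss [0.4665 0.2217 0.0427] [0.0002 0.0002]
ring [0.445  0.2314 0.0185] [0.0002 0.0002]
spig [0.6278 0.17   0.0632] [0.0007 0.0007]
screwA [0.6076 0.1937 0.0173] [0.0001 0.0001]
screwB [0.6188 0.1375 0.0177] [0. 0.]
w2 ring px 251 275 46 87 285 [0.44026348 0.22779448 0.0169    ]
w3 ring px 261 285 128 169 316 [0.4391239  0.22819556 0.0169    ]
top: boss [0.46624433 0.21878504 0.0445    ] ring [0.44540321 0.22892857 0.0169    ] spig [0.62744427 0.16614259 0.063     ]
```

```bash
python3 -m pendant '[[[0,0,0],[0.0212,0,0.0219],0.06],[[0,-8.57,0],[0,0.02,0],0.06],[[0,-8.57,0],[0,0.02,0],0.06],[[0,-8.57,0],[0,0.02,0],0.06],[[0,-8.57,0],[0,0.02,0],0.06],[[0,-8.57,0],[0,0.02,0],0.05],[[0,-8.57,0],[0,0.02,0],0.05],[[0,0,0],[0,0,0],0.05],[[0,0,0],[0,0,0],0.05],[[0,0,0],[0,0,0],0.05]]'
python3 - <<'E'
from h import *
shot('w4'); print(bot.get_obs()['joint_positions'].round(1))
E
```

```text
clock: 3.8
tool_pos: [0.4667, 0.2224, 0.1124]
eef_rot: [-90.1, -0.1, 64.9]
wrist_force: [-0.8, -0.3, 0.0]
finger_gap: 0.0499
w4 3.8 [0.4667 0.2224 0.1124] [-9.006e+01 -5.000e-02  6.494e+01]
[ 16.8  16.5 -53.4 108.5  15.   62.2  22.5]
```

View pics/w4.png

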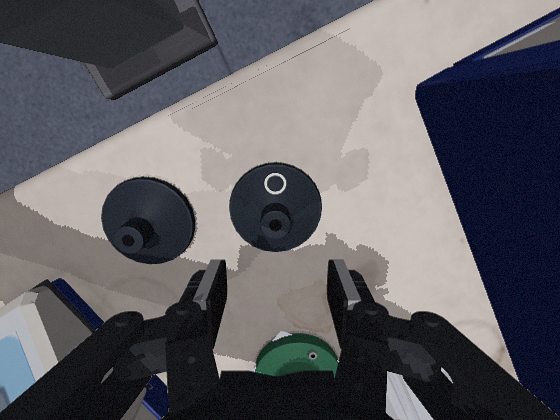

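In w4 the ringed cap lies squarely ahead, boss at about (275,224) and ring at (275,184), and both line up with the image's vertical. I'll measure it and go down.

Run:
```python
from h import *
crop('w4',220,155,110,105,5,'w4c')
```

```text
(no output)
```

View pics/w4c.png

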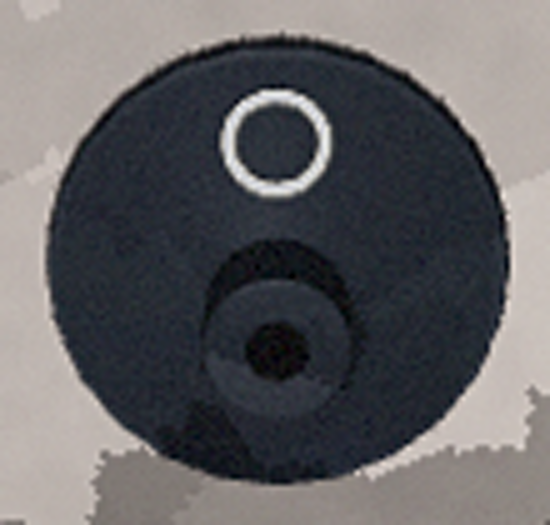

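Run:
```python
from h import *
_,m4=loadm('w4')
b=onplane(m4,275.2,224.4,.0445); r=onplane(m4,274.9,183.2,.0169); print(b,r,np.degrees(np.arctan2(r[1]-b[1],r[0]-b[0])), np.hypot(*(r-b)[:2]))
im=load('w4'); k=(im.max(axis=2)<90).astype(np.uint8)*255
for i,s,c,M in blobs(k,2500):
    if s[4]<12000:
        cs,_=cv2.findContours(M.astype(np.uint8),cv2.RETR_EXTERNAL,cv2.CHAIN_APPROX_NONE)
        e=cv2.fitEllipse(cv2.convexHull(max(cs,key=len))); print(s,e,onplane(m4,*e[0],.006))
p=np.array([.4667,.2224,.1124]); R=Rn.from_euler('xyz',[-90.06,-.05,64.94],degrees=True).as_matrix()
print('boss in tool',R.T@(b-p))
```

```text
[0.46626825 0.22187519 0.0445    ] [0.44491064 0.23154355 0.0169    ] 155.64424600641632 0.023444075788506484
[ 229  162   93   90 6087] ((275.1807556152344, 206.59326171875), (89.42816925048828, 92.08544921875), 88.46244049072266) [0.46513992 0.22223956 0.006     ]
[ 101  176   95   88 6413] ((148.0326385498047, 219.95089721679688), (85.42916107177734, 95.54611206054688), 114.23020935058594) [0.43070239 0.12112425 0.006     ]
boss in tool [-0.00071754  0.06789919  0.00023991]
```

```bash
python3 -m pendant '[[[0,0,0],[-0.0007,0.04,0],0.045],[[0,0,0],[0,0.03,0],0.045],[[0,0,0],[0,0.012,0],0.045],[[0,0,0],[0,0.0035,0],0.045],[[0,0,0],[0,0,0],0.045],[[0,0,0],[0,0,0],0.03],[[0,0,0],[0,0,0],0.015],[[0,0,0],[0,0,0],0.015],[[0,0,0],[0,0,0],0.015],[[0,0,0],[0,0,0],0.015]]' 40
python3 - <<'E'
from h import *
shot('w5'); shot('s5','scene')
E
```

```text
clock: 4.85
tool_pos: [0.4665, 0.2223, 0.0274]
eef_rot: [-90.1, -0.1, 65.2]
wrist_force: [-1.4, -1.1, 6.0]
finger_gap: 0.0203
w5 4.85 [0.4665 0.2223 0.0274] [-9.011e+01 -8.000e-02  6.518e+01]
s5 4.9 [0.4665 0.2223 0.0274] [-9.011e+01 -8.000e-02  6.518e+01]
```

View pics/w5.png

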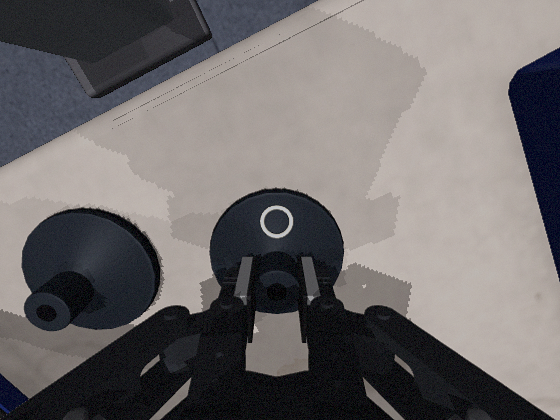

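View pics/s5.png

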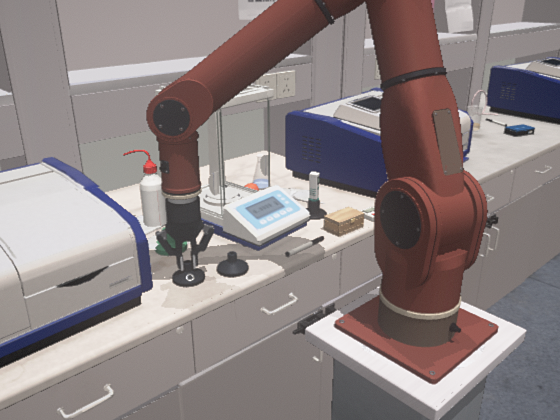

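```bash
python3 -m pendant '[[[0,0,0],[0,-0.02,0],0.01],[[0,0,0],[0,-0.04,0],0.01],[[0,-8.2,0],[0,-0.04,0],0.01],[[0,-8.3,0],[0,-0.03,0],0.01],[[0,-8.3,0],[0,0,0],0.01],[[0,0,0],[0.005,0,-0.04],0.01],[[0,0,0],[0.01,0,-0.04],0.01],[[0,0,0],[0.01,0,-0.04],0.01],[[0,0,0],[0,0,-0.04],0.01],[[0,0,0],[0,0,0],0.01],[[0,0,0],[0,0,0],0.01],[[0,0,0],[0,0,0],0.01]]' 50
python3 - <<'E'
from h import *
shot('w6'); shot('s6','scene');print(bot.get_obs()['joint_positions'].round(1))
E
```

```text
clock: 6.15
tool_pos: [0.6248, 0.2473, 0.1563]
eef_rot: [-90.0, -0.0, 90.0]
wrist_force: [0.1, 0.1, -2.3]
finger_gap: 0.0198
w6 6.15 [0.6248 0.2473 0.1563] [-8.999e+01 -2.000e-02  9.004e+01]
s6 6.2 [0.6247 0.2472 0.1564] [-90.02   0.    90.05]
[ 10.5  33.4 -51.8  83.8  26.6  75.6  46.8]
```

View pics/w6.png

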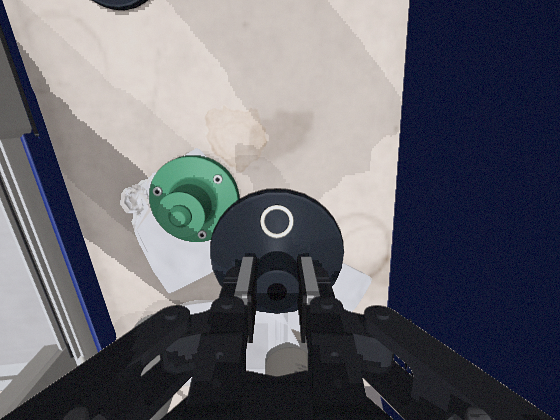

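View pics/s6.png

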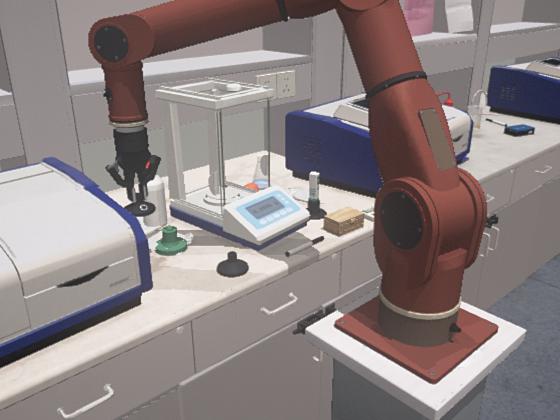

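The cap is in the grip, and its ring is at (277,222). The stand is in view at left, with the spigot at about (180,215) and its three screws visible. I'll zoom in to measure them.

Run:
```python
from h import *
crop('w6',140,145,110,105,6,'w6c'); crop('w6',200,180,155,140,5,'w6d')
```

View pics/w6c.png

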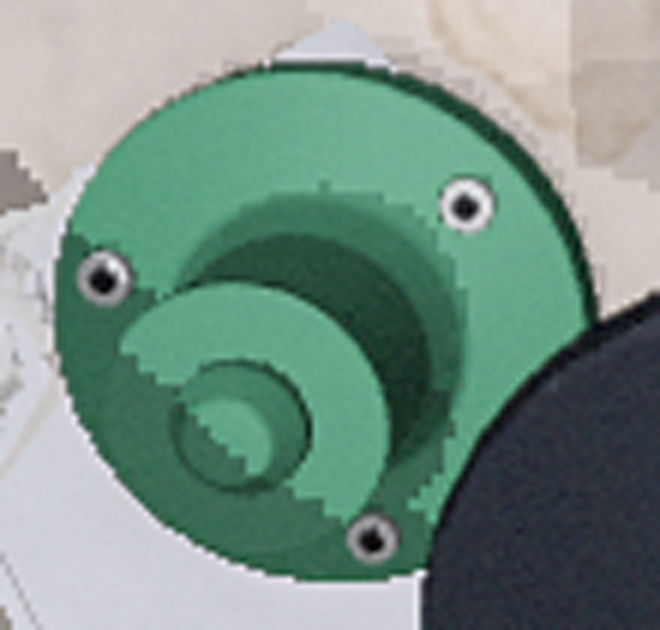

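View pics/w6d.png

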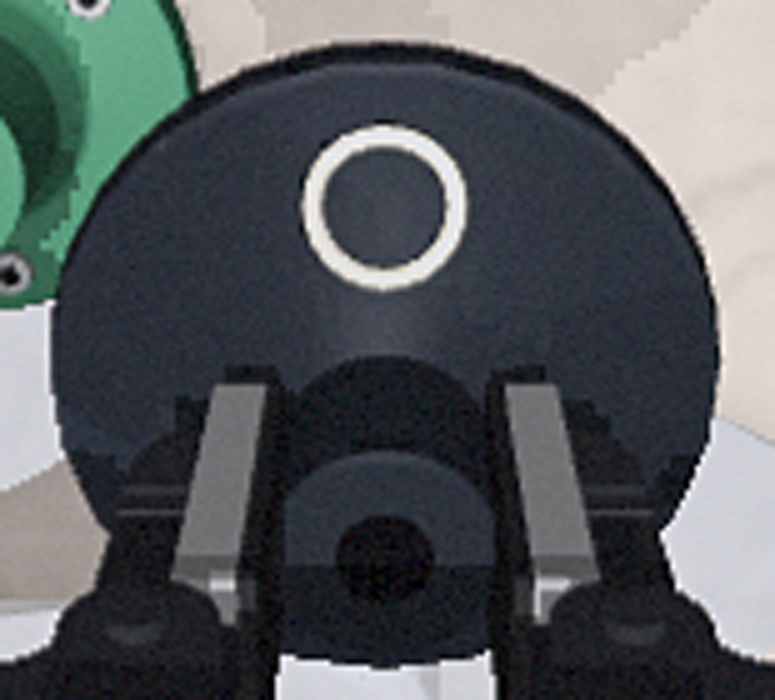

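Run:
```python
from h import *
_,m=loadm('w6'); f=lambda p,o,k:(o[0]+(p[0]+.5)/k-.5,o[1]+(p[1]+.5)/k-.5)
o=(140,145)
S=[onplane(m,*f(p,o,6),.0172) for p in((103,279),(467,206),(372,540))]
print('screws',S,'ctr',np.mean(S,0)); 
for i in range(3): print(np.linalg.norm(S[i]-S[(i+1)%3]).round(4))
print('spig top',onplane(m,*f((229,437),o,6),.063),'spig base',onplane(m,*f((241,424.5),o,6),.0575),'post',onplane(m,*f((254,412),o,6),.055))
p=np.array([.6248,.2473,.1563]);R=Rn.from_euler('xyz',[-89.99,-.02,90.04],degrees=True).as_matrix()
zb=.1563-.0274
b=onplane(m,*f((386,558),(200,180),5),zb+.0445);r=onplane(m,*f((384,208),(200,180),5),zb+.0169)
print('boss',R.T@(b-p),'ring',R.T@(r-p), np.hypot(*(r-b)[:2]))
im=load('w6'); k=(im.max(axis=2)<90).astype(np.uint8)
c=[((t),) for t in ()]
```

```text
screws [array([0.61873623, 0.13751044, 0.0172    ]), array([0.60734573, 0.19381016, 0.0172    ]), array([0.66174327, 0.17549422, 0.0172    ])] ctr [0.62927508 0.16893827 0.0172    ]
0.0574
0.0574
0.0574
spig top [0.62828664 0.16945166 0.063     ] spig base [0.62843235 0.1694159  0.0575    ] post [0.62749927 0.17053656 0.055     ]
boss [ 0.00024611 -0.01709998 -0.00034752] ring [4.78088141e-05 1.05041093e-02 2.34441385e-02] 0.023797225459865304
```

```bash
python3 -m pendant '[[[0,0,0],[-0.04,0,-0.0037],0.01],[[0,0,0],[-0.0383,0,0],0.01],[[0,0,0],[0,0.03,0],0.01],[[0,0,0],[0,0.03,0],0.01],[[0,0,0],[0,0,0],0.01],[[0,0,0],[0,0,0],0.01],[[0,0,0],[0,0,0],0.01]]'
python3 - <<'E'
from h import *
p,R,o=toolpose();print(p,o['eef_rot'],o['wrist_force'],o['wrist_torque']); shot('s7','scene'); shot('w7')
E
```

```text
clock: 6.95
tool_pos: [0.6299, 0.1695, 0.098]
eef_rot: [-90.1, -0.0, 90.0]
wrist_force: [0.1, 0.1, -2.4]
finger_gap: 0.0196
[0.62986923 0.16953316 0.09797996] [-9.01377237e+01 -4.44050349e-02  9.00405561e+01] [ 0.13007348  0.10477863 -2.40970506] [-0.00264869  0.00265345  0.00699017]
s7 6.95 [0.6299 0.1695 0.098 ] [-9.014e+01 -4.000e-02  9.004e+01]
w7 7.0 [0.63   0.1695 0.0979] [-9.015e+01 -5.000e-02  9.003e+01]
```

View pics/s7.png

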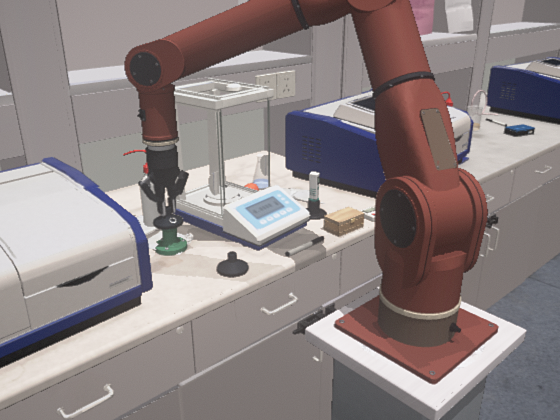

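View pics/w7.png

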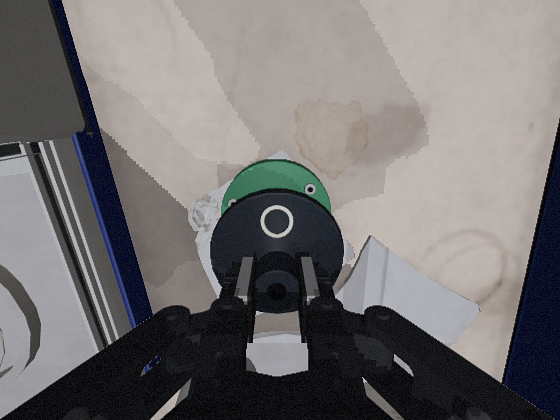

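```bash
python3 -m pendant '[[[0,0,0],[-0.0006,0.003,0.0016],0.01],[[0,0,0],[0,0,0],0.01],[[0,0,0],[0,0,0],0.01]]'
python3 - <<'E'
from h import *
_,m=loadm('w7'); print(onplane(m,310.5,188.5,.0172))
p,R,o=toolpose();print(p,o['eef_rot'],o['wrist_force'],o['wrist_torque'])
E
python3 -m pendant '[[[0,0,0],[0,0.004,0],0.01],[[0,0,0],[0,0.002,0],0.01],[[0,0,0],[0,0.002,0],0.01],[[0,0,0],[0,0,0],0.01]]'
```

```text
clock: 7.35
tool_pos: [0.6276, 0.1679, 0.0929]
eef_rot: [-90.0, 0.0, 90.0]
wrist_force: [0.6, -0.1, -2.9]
finger_gap: 0.0195
[0.60710289 0.19427509 0.0172    ]
[0.62758136 0.16793263 0.09291876] [-8.99986321e+01  4.65102717e-03  8.99958471e+01] [ 0.64935536 -0.09185527 -2.87820535] [0.01431569 0.00213787 0.03540495]
clock: 7.75
tool_pos: [0.6275, 0.168, 0.0844]
eef_rot: [-90.0, -0.0, 90.0]
wrist_force: [0.9, 0.0, -2.1]
finger_gap: 0.0198
```

```bash
python3 -m pendant '[[[0,0,0],[0.0008,0.001,-0.0008],0.01],[[0,0,0],[0,0.001,0],0.01],[[0,0,0],[0,0,0],0.01],[[0,0,0],[0,0,0],0.01]]'
python3 -m pendant '[[[0,0,0],[0,0.001,0],0.01],[[0,0,0],[0,0,0],0.01],[[0,0,0],[0,0,0],0.01]]'
```

```text
clock: 8.15
tool_pos: [0.6284, 0.1687, 0.0828]
eef_rot: [-90.0, 0.0, 90.0]
wrist_force: [-0.0, 0.0, -1.9]
finger_gap: 0.0201
clock: 8.45
tool_pos: [0.6286, 0.1688, 0.0825]
eef_rot: [-90.0, 0.0, 90.0]
wrist_force: [-2.4, -0.4, 6.1]
finger_gap: 0.0195
```

The cap touched down at the expected height (TCP 0.0825) with 6 N upwards. I'll release it and look.

```bash
python3 -m pendant '[[[0,0,0],[0,-0.001,0],0.03],[[0,0,0],[0,0,0],0.04],[[0,0,0],[0,0,0],0.05],[[0,0,0],[0,0,0],0.05],[[0,0,0],[0,-0.03,0],0.05],[[0,0,0],[0,-0.04,0],0.05],[[0,0,0],[0,0,0],0.05],[[0,0,0],[0,0,0],0.05]]'
python3 - <<'E'
from h import *
shot('w8'); shot('s8','scene'); crop('w8',190,140,180,150,4,'w8c');crop('s8',130,180,90,80,7,'s8c')
E
```

```text
clock: 9.25
tool_pos: [0.629, 0.169, 0.1538]
eef_rot: [-90.1, -0.0, 90.0]
wrist_force: [-0.3, -0.3, -0.7]
finger_gap: 0.0501
w8 9.25 [0.629  0.169  0.1538] [-9.011e+01 -2.000e-02  8.999e+01]
s8 9.3 [0.6284 0.1686 0.1525] [-9.000e+01  2.000e-02  8.998e+01]
```

View pics/w8c.png

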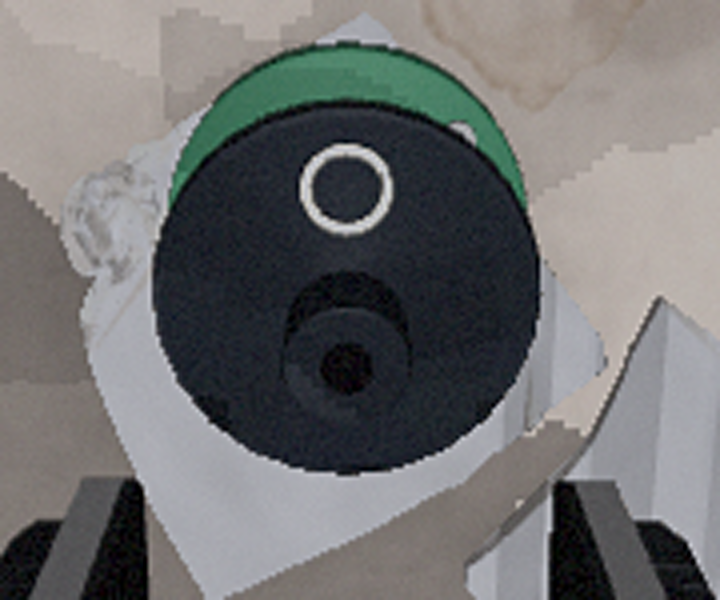

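View pics/s8c.png

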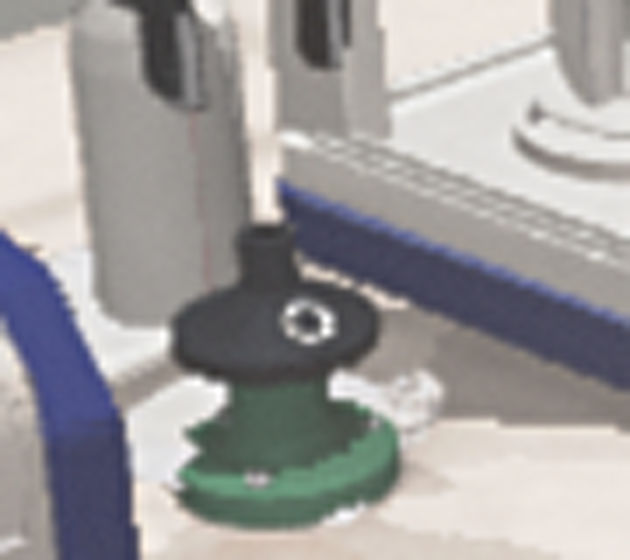

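Both views show the cap level and down on the post, with its ring facing the robot. Before I leave I'll take a second wrist view from higher up to get the spot's position, and work out the gauge's coarse position.

```bash
python3 -m pendant '[[[0,0,0],[0,-0.03,0.02],0.05],[[0,0,0],[0,-0.03,0],0.05],[[0,0,0],[0,0,0],0.05],[[0,0,0],[0,0,0],0.05],[[0,0,0],[0,0,0],0.05]]'
python3 - <<'E'
from h import *
shot('w9'); crop('w9',190,140,180,150,4,'w9c')
m=camera_model('top'); s=camera_model('scene')
print('top gauge',onplane(m,368.6,207,.13),'foot',onplane(m,360-.4,214.4-.4,.0085))
print('scene gauge top', tri([ray(m,368.6,207),ray(s,280+205/6,160+82/6)]))
E
```

```text
clock: 9.85
tool_pos: [0.608, 0.1682, 0.2112]
eef_rot: [-89.9, 0.0, 90.0]
wrist_force: [-0.5, -0.2, -0.4]
finger_gap: 0.0503
w9 9.85 [0.608  0.1682 0.2112] [-8.988e+01  4.000e-02  8.998e+01]
top gauge [ 0.53036451 -0.26036166  0.13      ] foot [ 0.53109491 -0.25931041  0.0085    ]
scene gauge top (array([ 0.53169087, -0.26039016,  0.12568129]), [np.float64(0.0009881743374195618), np.float64(0.0009881743374196028)])
```

View pics/w9c.png

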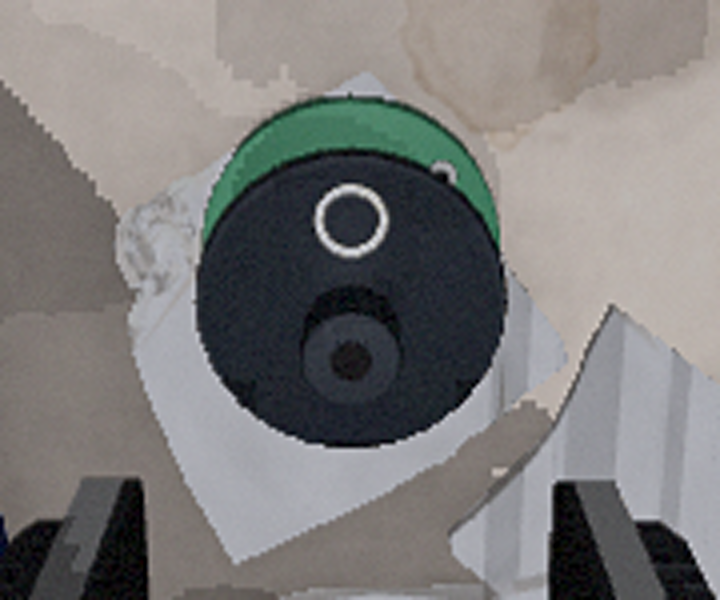

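Run:
```python
from h import *
def fl(p): return (190+(p[0]+.5)/4-.5,140+(p[1]+.5)/4-.5)
_,a=loadm('w8');_,b=loadm('w9')
# subpixel ring centres
out={}
for t,(cx,cy),rad in(('w8',fl((346,189)),17),('w9',fl((351.5,219.5)),14)):
    g=cv2.cvtColor(load(t),cv2.COLOR_RGB2GRAY).astype(float)
    yy,xx=np.mgrid[0:420,0:560]; M=(np.hypot(xx-cx,yy-cy)<rad)&(g>100)
    pts=np.c_[xx[M],yy[M]].astype(np.float32); h=cv2.convexHull(pts); e=cv2.fitEllipse(h); out[t]=e[0]; print(t,e,len(pts))
print('ring tri',tri([ray(a,*out['w8']),ray(b,*out['w9'])]),onplane(a,*out['w8'],.0719),onplane(b,*out['w9'],.0719))
print('hole tri',tri([ray(a,*fl((347,366))),ray(b,*fl((350,360)))]),onplane(a,*fl((347,366)),.0995),onplane(b,*fl((350,360)),.0995))
```

```text
w8 ((276.1255187988281, 186.80467224121094), (22.373676300048828, 22.97369384765625), 100.77378845214844) 179
w9 ((277.23516845703125, 194.56199645996094), (17.817373275756836, 18.1276798248291), 71.75434112548828) 118
ring tri (array([0.60558563, 0.16882769, 0.06975039]), [np.float64(6.922257881914484e-06), np.float64(6.922257881900923e-06)]) [0.60505417 0.16883809 0.0719    ] [0.60500941 0.16881869 0.0719    ]
hole tri (array([0.63774045, 0.16885594, 0.07679446]), [np.float64(0.0001473729347966364), np.float64(0.0001473729347966248)]) [0.62865121 0.16902258 0.0995    ] [0.6288317  0.16869639 0.0995    ]
```

```bash
python3 -m pendant '[[[0,0,0],[0,-0.02,0.04],0.05],[[0,0,0],[0,-0.02,0.05],0.05],[[0,0,0],[0,0,0.045],0.05],[[0,0,0],[-0.035,0,0.018],0.05],[[0,0,0],[-0.05,0,0],0.05],[[0,0,0],[-0.05,0,0],0.05],[[0,0,0],[-0.05,0,0],0.05],[[0,0,0],[-0.05,0,0],0.05]]'
```

```text
clock: 10.7
tool_pos: [0.4581, -0.0685, 0.2509]
eef_rot: [-90.0, 0.0, 90.0]
wrist_force: [1.3, -0.9, -0.6]
finger_gap: 0.0496
```

```bash
python3 -m pendant '[[[0,0,0],[-0.047,0,0],0.05],[[0,0,0],[-0.047,0,0],0.05],[[0,0,0],[-0.048,0,0],0.05],[[0,0,0],[-0.048,0,-0.01],0.05],[[0,0,0],[0,0,-0.033],0.05],[[0,0,0],[0,0,-0.033],0.05],[[0,-8.5,0],[0,0.02,0],0.05],[[0,-8.5,0],[0,0.02,0],0.05],[[0,0,0],[0,0,0],0.05],[[0,0,0],[0,0,0],0.05],[[0,0,0],[0,0,0],0.05]]'
python3 - <<'E'
from h import *
shot('w10');print(bot.get_obs()['joint_positions'].round(1))
E
```

```text
clock: 11.8
tool_pos: [0.5352, -0.2565, 0.2123]
eef_rot: [-90.0, 0.0, 106.8]
wrist_force: [0.6, 0.4, 0.7]
finger_gap: 0.0499
w10 11.8 [ 0.5352 -0.2565  0.2123] [-9.0040e+01  4.0000e-02  1.0678e+02]
[ 55.8  17.9 -42.   91.9  12.3  74.9 118.7]
```

View pics/w10.png

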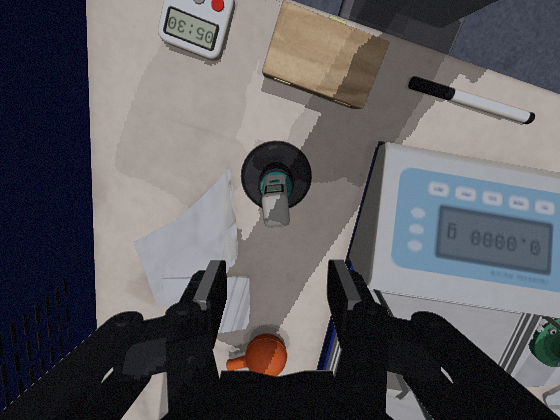

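The gauge is at (274,200), its top end at about (276,216), with the screen side facing up in the image, which is towards the robot. I'll zoom in.

Run:
```python
from h import *
crop('w10',225,130,105,105,6,'w10c')
```

```text
(no output)
```

View pics/w10c.png

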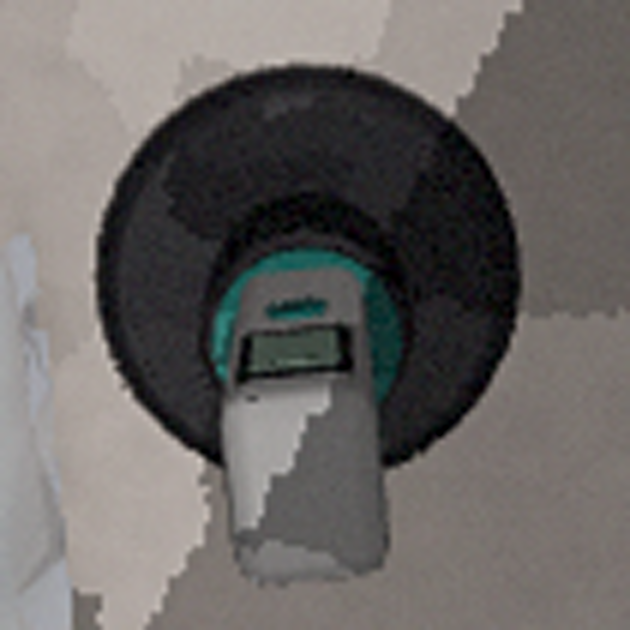

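Run:
```python
from h import *
_,m=loadm('w10'); f=lambda p:(225+(p[0]+.5)/6-.5,130+(p[1]+.5)/6-.5)
print('top',onplane(m,*f((313,562)),.13),'collar',onplane(m,*f((310,340)),.072),'foot',onplane(m,*f((309,267)),.006))
for a,b,z in(((244,333),(350,325),.1),((240,380),(352,372),.108),((236,546),(387,540),.13)):
    A,B=onplane(m,*f(a),z),onplane(m,*f(b),z); d=B-A; print(np.degrees(np.arctan2(d[1],d[0])),np.linalg.norm(d),A,B)
```

```text
top [ 0.5394363  -0.25514117  0.13      ] collar [ 0.52558548 -0.25983223  0.072     ] foot [ 0.52771231 -0.25953225  0.006     ]
111.20032520358694 0.014610633522186377 [ 0.52071524 -0.27071245  0.1       ] [ 0.5154316  -0.25709064  0.1       ]
110.99920645272444 0.015067584782935342 [ 0.52516016 -0.2696933   0.108     ] [ 0.51976062 -0.25562642  0.108     ]
109.20611162824454 0.019001271369195168 [ 0.54018029 -0.2650335   0.13      ] [ 0.53392949 -0.24708982  0.13      ]
```

Run:
```python
from h import *
_,m=loadm('w10'); f=lambda p:(225+(p[0]+.5)/6-.5,130+(p[1]+.5)/6-.5)
for z in(.125,.13,.135): print(z,'top',onplane(m,*f((308,485)),z))
for a,b,z in(((226,392),(374,386),.13),((238,575),(386,566),.13),((222,440),(238,565),.13),((376,400),(388,530),.13)):
    A,B=onplane(m,*f(a),z),onplane(m,*f(b),z); d=B-A; print(np.degrees(np.arctan2(d[1],d[0])),np.linalg.norm(d),A,B)
print('tube',onplane(m,*f((309,295)),.046))
```

```text
0.125 top [ 0.53140031 -0.25823127  0.125     ]
0.13 top [ 0.52983559 -0.2586853   0.13      ]
0.135 top [ 0.52827087 -0.25913933  0.135     ]
109.18479033381664 0.018140179529167008 [ 0.52126064 -0.27175289  0.13      ] [ 0.51529949 -0.25462015  0.13      ]
110.50395517296548 0.018735930468902633 [ 0.54385263 -0.26371359  0.13      ] [ 0.53728995 -0.24616462  0.13      ]
22.926941098510365 0.01656024199884442 [ 0.52730495 -0.27053807  0.13      ] [ 0.54255697 -0.26408691  0.13      ]
22.44865032942018 0.016985949925719578 [ 0.51692399 -0.25385572  0.13      ] [ 0.53262278 -0.24736955  0.13      ]
tube [ 0.5243889  -0.26042256  0.046     ]
```

```bash
python3 -m pendant '[[[0,-4,0],[-0.0006,0.02,0.0066],0.05],[[0,0,0],[0,0.015,0],0.05],[[0,0,0],[0,0,0],0.05],[[0,0,0],[0,0,0],0.05],[[0,0,0],[0,0,0],0.05]]'
python3 - <<'E'
from h import *
shot('w11'); crop('w11',215,130,125,125,5,'w11c')
E
```

```text
clock: 12.35
tool_pos: [0.5295, -0.2587, 0.1773]
eef_rot: [-90.0, 0.0, 110.9]
wrist_force: [0.2, -0.2, -0.4]
finger_gap: 0.0503
w11 12.35 [ 0.5295 -0.2587  0.1773] [-9.0050e+01  4.0000e-02  1.1094e+02]
```

View pics/w11c.png

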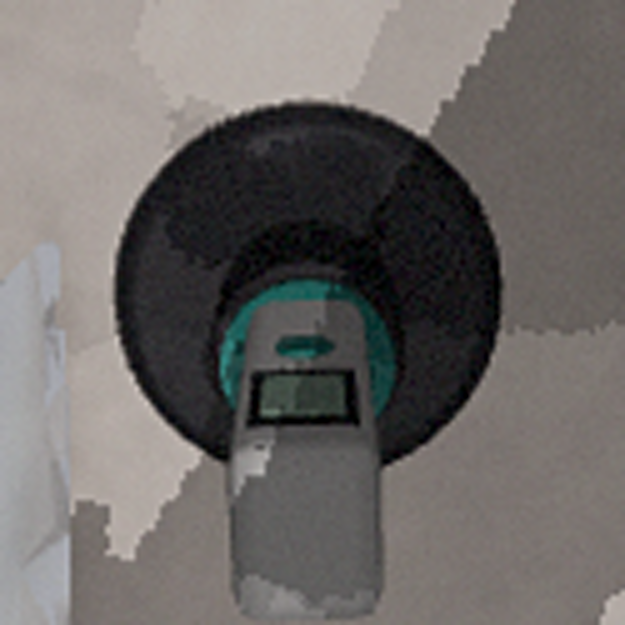

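Run:
```python
from h import *
_,a=loadm('w10');_,b=loadm('w11'); f=lambda p:(225+(p[0]+.5)/6-.5,130+(p[1]+.5)/6-.5); g=lambda p:(215+(p[0]+.5)/5-.5,130+(p[1]+.5)/5-.5)
for n,p,q in(('front',(300,389),(306,441)),('back',(312,572),(307,615)),('scrTL',(244,333),(253,372)),('scrTR',(350,325),(356,371))):
    print(n,tri([ray(a,*f(p)),ray(b,*g(q))]))
c=onplane(b,*g((307,528)),.13); ft=onplane(b,*g((308,300)),.006); print(c,ft)
R=Rn.from_euler('xyz',[-90.05,.04,110.94],degrees=True).as_matrix(); print('in tool',R.T@(c-[.5295,-.2587,.1773]),R.T@(ft-[.5295,-.2587,.1773]))
```

```text
front (array([ 0.51923734, -0.26306234,  0.12668162]), [np.float64(0.0001463220179599248), np.float64(0.00014632201795977944)])
back (array([ 0.54021799, -0.25504266,  0.13151731]), [np.float64(7.098944539746374e-06), np.float64(7.098944539891513e-06)])
scrTL (array([ 0.52041284, -0.27088087,  0.10160604]), [np.float64(0.00014172265781684933), np.float64(0.00014172265781679184)])
scrTR (array([ 0.51505054, -0.25722041,  0.10167149]), [np.float64(2.0182948516311173e-05), np.float64(2.018294851646805e-05)])
[ 0.52933713 -0.2592082   0.13      ] [ 0.53053092 -0.25892052  0.006     ]
in tool [-0.0003834   0.04729997  0.00037502] [-0.00045481  0.17130107 -0.00073454]
```

```bash
python3 -m pendant '[[[0,0,0],[-0.0004,0.04,0],0.05],[[0,0,0],[0,0.04,0],0.05],[[0,0,0],[0,0.02,0],0.05],[[0,0,0],[0,0.006,0],0.05],[[0,0,0],[0,0,0],0.05],[[0,0,0],[0,0,0],0.05]]'
python3 - <<'E'
from h import *
shot('w12'); shot('s12','scene')
E
```

```text
clock: 13.0
tool_pos: [0.5301, -0.2593, 0.072]
eef_rot: [-90.1, 0.1, 111.0]
wrist_force: [-0.1, 0.2, 0.1]
finger_gap: 0.0503
w12 13.0 [ 0.5301 -0.2593  0.072 ] [-9.0090e+01  9.0000e-02  1.1099e+02]
s12 13.05 [ 0.5301 -0.2595  0.0722] [-9.0100e+01  1.1000e-01  1.1098e+02]
```

View pics/w12.png

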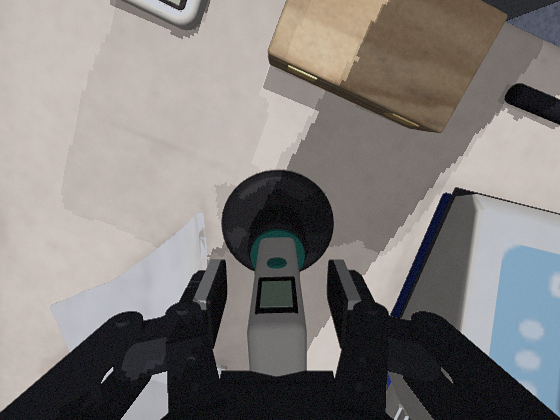

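View pics/s12.png

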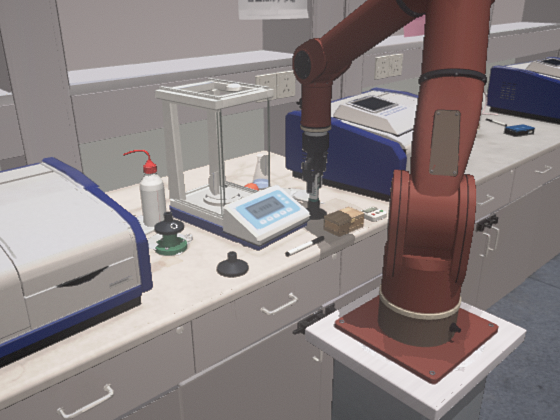

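The gauge stands centred between the open pads, columns 250 to 307 in the wrist view, with the screen facing away from them. I'll close the gripper and draw it straight up.

```bash
python3 -m pendant '[[[0,0,0],[0,0,0],0.035],[[0,0,0],[0,0,0],0.025],[[0,0,0],[0,0,0],0.015],[[0,0,0],[0,0,0],0.01],[[0,0,0],[0,0,0],0.01],[[0,0,0],[0,0,0],0.01]]' 50
python3 -m pendant '[[[0,0,0],[0,-0.01,0],0.01],[[0,0,0],[0,-0.015,0],0.01],[[0,0,0],[0,-0.02,0],0.01],[[0,0,0],[0,-0.02,0],0.01],[[0,0,0],[0,-0.03,0],0.01],[[0,0,0],[0,-0.03,0],0.01],[[0,0,0],[0,-0.03,0],0.01],[[0,0,0],[0,0,0],0.01],[[0,0,0],[0,0,0],0.01],[[0,0,0],[0,0,0],0.01]]'
python3 - <<'E'
from h import *
shot('w13'); shot('s13','scene'); shot('t13','top')
E
```

```text
clock: 13.7
tool_pos: [0.5292, -0.2593, 0.071]
eef_rot: [-90.0, 0.0, 111.0]
wrist_force: [-2.1, 1.2, 5.4]
finger_gap: 0.0195
clock: 14.7
tool_pos: [0.5284, -0.259, 0.2247]
eef_rot: [-89.9, -0.1, 111.0]
wrist_force: [-0.1, 0.7, -1.4]
finger_gap: 0.0193
w13 14.7 [ 0.5284 -0.259   0.2247] [-8.995e+01 -5.000e-02  1.110e+02]
s13 14.75 [ 0.5283 -0.259   0.2244] [-8.993e+01 -8.000e-02  1.110e+02]
t13 14.8 [ 0.5284 -0.2589  0.2243] [-8.993e+01 -9.000e-02  1.110e+02]
```

View pics/w13.png

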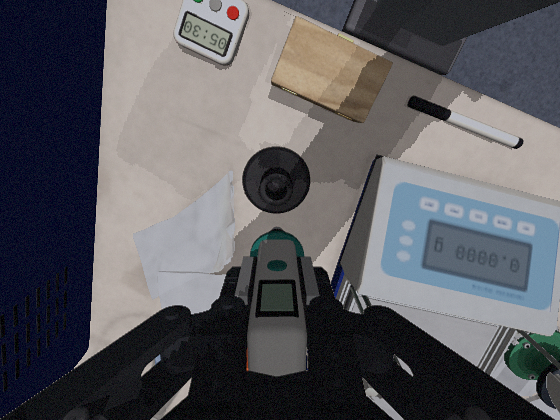

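View pics/s13.png

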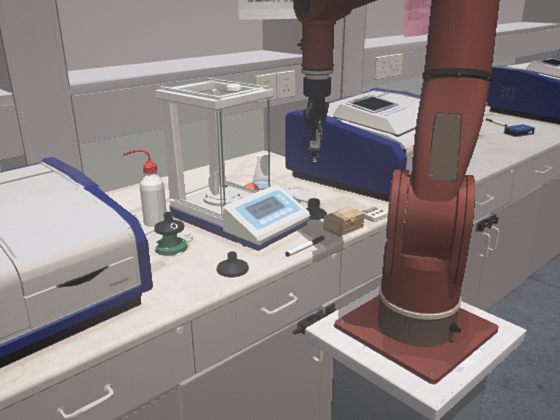

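The gauge is out of the holder. The wrist view shows it between the pads, with the screen at (276,298), the collar at (277,242) and the nose just showing past it at (277,231). I'll check its pose in the hand by projecting a few known points.

Run:
```python
from h import *
_,m=loadm('w13'); p=np.array([.5284,-.259,.2247]);R=Rn.from_euler('xyz',[-89.95,-.05,111.0],degrees=True).as_matrix()
im=cv2.imread('pics/w13.png'); k=5; x0,y0=215,210
c=cv2.resize(im[y0:y0+175,x0:x0+125],None,fx=k,fy=k,interpolation=cv2.INTER_CUBIC)
o=.045
def P(x,y,z):
    u,v=proj(m,p+R@np.array([x,y,z])); return u,v
pts={'topF':[( .01,o-.104,.013),(-.01,o-.104,.013)],'botF':[(.01,o-.026,.013),(-.01,o-.026,.013)],'collar':[(.0155*np.sin(t),o-.023,.0155*np.cos(t)) for t in np.linspace(-1.5,1.5,9)],'tip':[(.0035*np.sin(t),o+.014,.0035*np.cos(t)) for t in np.linspace(-1.2,1.2,5)],'topB':[( .01,o-.104,-.013),(-.01,o-.104,-.013)]}
for n,l in pts.items():
    for q in l:
        u,v=P(*q); cv2.circle(c,(int((u-x0+.5)*k-.5),int((v-y0+.5)*k-.5)),3,(0,0,255),-1)
    print(n,P(*l[len(l)//2]))
cv2.imwrite('pics/w13o.png',cv2.resize(c,None,fx=.68,fy=.68))
```

```text
topF (np.float64(244.764662443731), np.float64(327.2406360657819))
botF (np.float64(258.38209356435993), np.float64(233.60603508077494))
collar (np.float64(276.57218433106755), np.float64(227.38888990692615))
tip (np.float64(276.6030942154791), np.float64(224.28240569335412))
topB (np.float64(247.16528369381703), np.float64(391.0476811382001))
```

View pics/w13o.png

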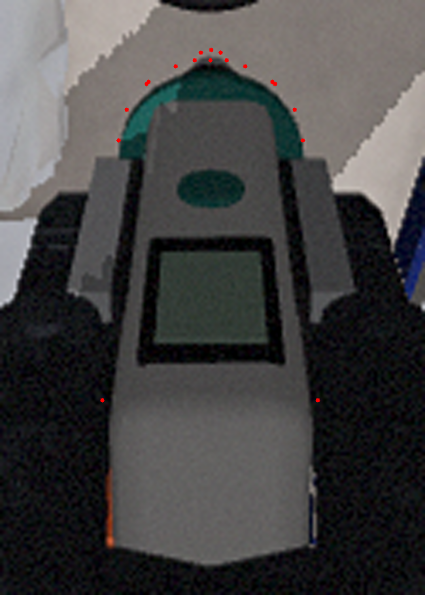

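```bash
python3 -m pendant '[[[0,0,0],[0.012,-0.015,0.0327],0.01],[[0,0,0],[0.013,-0.015,0.0327],0.01],[[0,7,0],[0,0,0],0.01],[[0,7,0],[0,0,0],0.01],[[0,7,0],[0,0,0],0.01],[[0,0,0],[0.045,0,0],0.01],[[0,0,0],[0.047,0,0],0.01],[[0,0,0],[0.047,0,0],0.01],[[0,0,0],[0.047,0,0],0.01],[[0,0,0],[0.047,0,0],0.01],[[0,0,0],[0.047,0,0],0.01],[[0,0,0],[0.047,0,0],0.01]]'
python3 -m pendant '[[[0,0,0],[0.047,0,0],0.01],[[0,0,0],[0.047,0,-0.02],0.01],[[-7.5,0,0],[0,0,-0.04],0.01],[[0,0,0],[0,0,0],0.01],[[0,0,0],[0,0,0],0.01]]'
python3 -c "
from h import *
print(bot.get_obs()['joint_positions'].round(1))"
```

```text
clock: 16.05
tool_pos: [0.4583, 0.0696, 0.2552]
eef_rot: [-90.0, 0.0, 90.0]
wrist_force: [1.5, 0.5, -1.0]
finger_gap: 0.0195
clock: 16.55
tool_pos: [0.5177, 0.1607, 0.2547]
eef_rot: [-97.3, -0.0, 90.0]
wrist_force: [-0.5, -0.8, -1.2]
finger_gap: 0.0198
[ 39.3   6.8 -66.5 100.4  10.2  70.5  60.5]
```

```bash
python3 -m pendant '[[[-7.5,0,0],[0.008,0,-0.01],0.01],[[-7.5,0,0],[0,0,-0.01],0.01],[[-7.5,0,0],[0,0,0],0.01],[[0,0,0],[0,0,0],0.01],[[0,0,0],[0,0,0],0.01]]'
python3 -c "
from h import *
print(bot.get_obs()['joint_positions'].round(1)); shot('s14','scene')"
```

```text
clock: 17.05
tool_pos: [0.5373, 0.1677, 0.2598]
eef_rot: [-120.0, 0.2, 89.9]
wrist_force: [1.0, -0.1, -0.1]
finger_gap: 0.0194
[ 42.3 -17.  -61.2 115.7  -5.7  44.5  71.4]
s14 17.05 [0.5373 0.1677 0.2598] [-119.99    0.23   89.89]
```

View pics/s14.png

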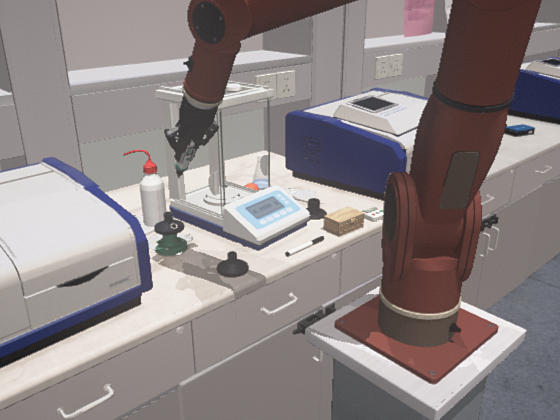

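```bash
python3 -m pendant '[[[0,0,0],[0.001,0.02,0.0369],0.01],[[0,0,0],[0,0.04,0],0.01],[[0,0,0],[0,0.0377,0],0.01],[[0,0,0],[0,0,0],0.01],[[0,0,0],[0,0,0],0.01],[[0,0,0],[0,0,0],0.01]]'
python3 -c "
from h import *
print(bot.get_obs()['joint_positions'].round(1)); shot('w15'); shot('s15','scene'); crop('s15',120,160,110,110,6,'s15c')"
```

```text
clock: 17.7
tool_pos: [0.5439, 0.1669, 0.1724]
eef_rot: [-119.5, 0.3, 89.7]
wrist_force: [0.7, -0.2, -1.0]
finger_gap: 0.0194
[ 47.1  -5.9 -72.8 121.1  13.2  35.   53.7]
w15 17.7 [0.5439 0.1669 0.1724] [-119.46    0.25   89.73]
s15 17.75 [0.5439 0.1667 0.1725] [-119.52    0.33   89.73]
```

View pics/w15.png

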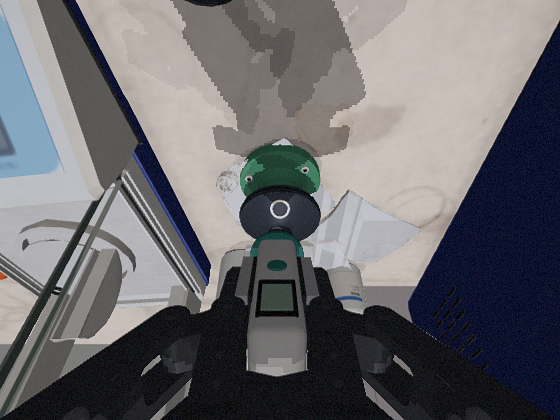

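View pics/s15c.png

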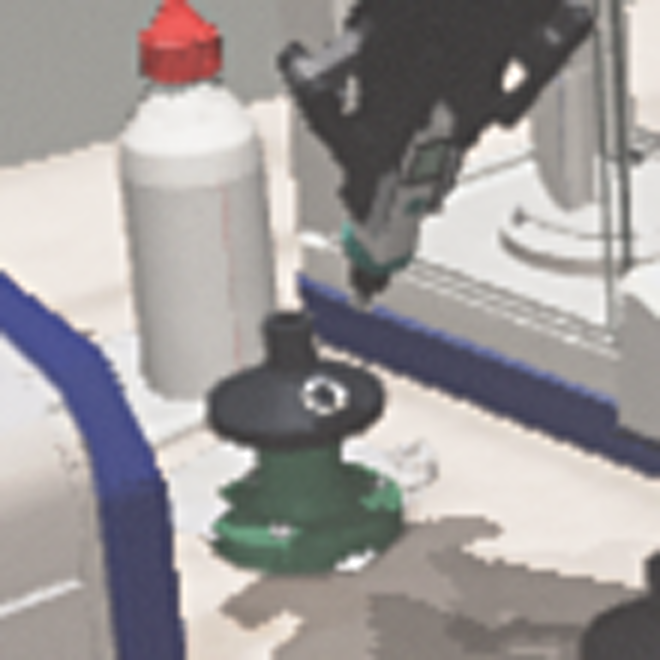

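The standoff was only partly reached, and joint 3 is close to its limit at -72.8°. I'll test a small step to see how the controller handles that.

```bash
python3 -m pendant '[[[0,0,0],[0,0.005,0],0.01],[[0,0,0],[0,0,0],0.01]]';python3 -c "
from h import *
o=bot.get_obs();print(o['joint_positions'].round(2),o['qvel'].round(1))"
python3 -m pendant '[[[0,0,0],[0,0.005,0],0.01],[[0,0,0],[0,0,0],0.01]]'
python3 -c "
from h import *
o=bot.get_obs();print(o['joint_positions'].round(2),o['qvel'].round(1))"
```

```text
clock: 18.0
tool_pos: [0.546, 0.1658, 0.1674]
eef_rot: [-119.5, 0.5, 89.7]
wrist_force: [0.4, 0.4, -1.4]
finger_gap: 0.0196
[ 46.47  -4.21 -73.03 121.26  16.96  34.88  50.58] [ 0.3 -0.7 -0.1  0.1 -3.  -0.1  2.9]
clock: 18.2
tool_pos: [0.5483, 0.1657, 0.1627]
eef_rot: [-119.5, 0.4, 89.7]
wrist_force: [-0.0, 0.4, 0.2]
finger_gap: 0.0199
[ 45.81  -2.41 -73.15 121.3   20.32  34.89  47.76] [ 0.4 -0.7 -0.3 -0.1 -3.  -0.1  2.7]
```

```bash
cat >> h.py <<'E'
S=np.array([.6050,.1688,.0719]); TIP=np.array([0,.059,-.0015])
def goal(d,az=180.,S=S,TIP=TIP,roll=0.):
    a=np.radians(az); n=np.array([.5*np.cos(a),.5*np.sin(a),np.sqrt(.75)])
    y=-n; x=np.array([-np.sin(a),np.cos(a),0])*-1; 
    z=np.cross(x,y); R=np.c_[x,y,z]@Rn.from_euler('y',roll,degrees=True).as_matrix(); return S+n*d-R@TIP,R
def need(d,**k):
    o=bot.get_obs(); p=np.array(o['tool_pos']);R=Rn.from_euler('xyz',o['eef_rot'],degrees=True).as_matrix()
    pg,Rg=goal(d,**k); sh=R.T@(pg-p); tv=Rn.from_matrix(R.T@Rg).as_rotvec(degrees=True)
    tip=p+R@k.get('TIP',TIP); 
    print('t',o['clock'],'goal',pg.round(4),'TCP',p.round(4),'shift',sh.round(4),'turn',tv.round(2),'| tip',tip.round(4),'F',o['wrist_force'].round(1),'J',o['joint_positions'].round(1))
E
python3 -c "
from h import *
need(.01); need(.02)"
```

```text
t 18.2 goal [0.5692 0.1688 0.1309] TCP [0.5483 0.1657 0.1627] shift [ 0.0034  0.038  -0.0026] turn [-0.52 -0.02 -0.52] | tip [0.5786 0.1652 0.1121] F [-0.   0.4  0.2] J [ 45.8  -2.4 -73.2 121.3  20.3  34.9  47.8]
t 18.2 goal [0.5642 0.1688 0.1396] TCP [0.5483 0.1657 0.1627] shift [ 0.0033  0.028  -0.0025] turn [-0.52 -0.02 -0.52] | tip [0.5786 0.1652 0.1121] F [-0.   0.4  0.2] J [ 45.8  -2.4 -73.2 121.3  20.3  34.9  47.8]
```

```bash
python3 -m pendant '[[[-0.25,0,-0.25],[0.0015,0.007,-0.0012],0.01],[[-0.25,0,-0.25],[0.0015,0.007,-0.0012],0.01],[[0,0,0],[0,0.007,0],0.01],[[0,0,0],[0,0.007,0],0.01],[[0,0,0],[0,0,0],0.01],[[0,0,0],[0,0,0],0.01],[[0,0,0],[0,0,0],0.01]]'
python3 -c "
from h import *
need(.01)
o=bot.get_obs();print(o['qvel'].round(1))"
```

```text
clock: 18.9
tool_pos: [0.5644, 0.1686, 0.14]
eef_rot: [-120.0, 0.0, 90.0]
wrist_force: [-0.7, 0.3, -0.6]
finger_gap: 0.0195
t 18.9 goal [0.5692 0.1688 0.1309] TCP [0.5644 0.1686 0.14  ] shift [0.0002 0.0103 0.0004] turn [ 0.01 -0.02 -0.02] | tip [0.5952 0.1686 0.0897] F [-0.7  0.3 -0.6] J [ 41.1   6.  -71.8 121.4  36.4  35.   34.5]
[ 0.2  0.  -0.1 -0.   0.6 -0.  -0.7]
```

The pose is now exact, and joint 3 has moved off its limit to -71.8°. The tip should be 20 mm off the surface, so I'll check nose against ring.

Run:
```python
from h import *
im,m=shot('w16'); shot('s16','scene'); shot('t16','top')
p,R,o=toolpose(); k=6;x0,y0=225,170
c=cv2.resize(cv2.imread('pics/w16.png')[y0:y0+90,x0:x0+110],None,fx=k,fy=k,interpolation=cv2.INTER_CUBIC)
n=np.array([-.5,0,.866]); e1=np.array([0,1,0]); e2=np.cross(n,e1)
def dot(P,col):
    u,v=proj(m,P); cv2.circle(c,(int((u-x0+.5)*k),int((v-y0+.5)*k)),2,col,-1); return u,v
for t in np.linspace(0,6.28,24): dot(S+.0075*(np.cos(t)*e1+np.sin(t)*e2),(0,0,255))
for t in np.linspace(0,6.28,16): dot(p+R@(TIP+[.0035*np.cos(t),0,.0035*np.sin(t)]),(255,255,0))
print(dot(S,(0,255,0)))
cv2.imwrite('pics/w16o.png',c); crop('s16',130,170,90,90,6,'s16c'); crop('t16',140,130,80,80,6,'t16c')
```

```text
w16 18.9 [0.5644 0.1686 0.14  ] [-1.2001e+02  1.0000e-02  8.9970e+01]
s16 18.95 [0.5644 0.1686 0.14  ] [-1.2002e+02  1.0000e-02  8.9960e+01]
t16 19.0 [0.5645 0.1684 0.1399] [-1.2002e+02  2.0000e-02  8.9950e+01]
(np.float64(276.6264209523301), np.float64(220.76822991524122))
```

View pics/w16o.png

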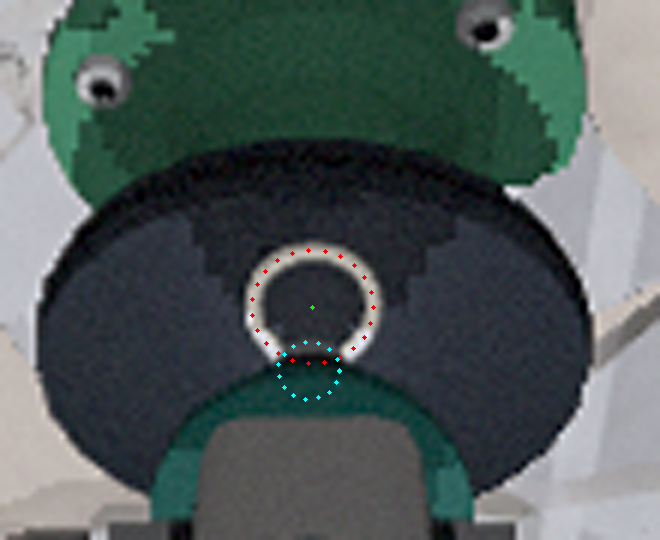

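View pics/s16c.png

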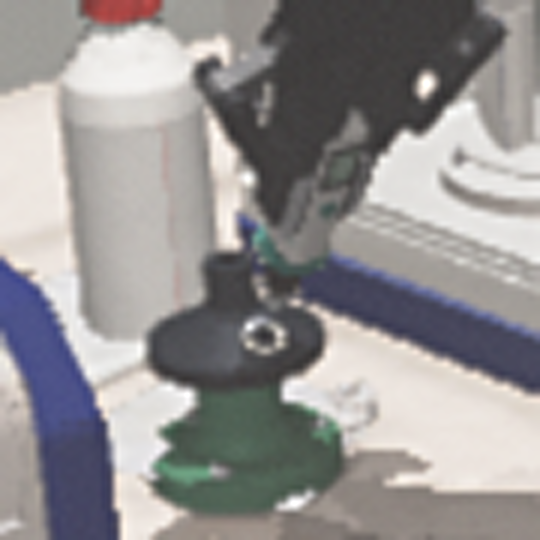

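Ring prediction and picture agree to about half a pixel: ring centre is at (276.6,220.8) in the picture. The nose looks slightly lower in the image than predicted. I'll overlay the neck, collar and nose outlines to settle the gauge's offset in the hand.

Run:
```python
from h import *
def over(tag,p,e,zo,yo,x0,y0,w,h,k):
    m=json.load(open(f'pics/{tag}.json'));R=Rn.from_euler('xyz',e,degrees=True).as_matrix();p=np.array(p)
    c=cv2.resize(cv2.imread(f'pics/{tag}.png')[y0:y0+h,x0:x0+w],None,fx=k,fy=k,interpolation=cv2.INTER_CUBIC)
    for r,y,col in((.0155,-.020,(0,255,255)),(.0155,-.026,(0,255,255)),(.0085,0,(255,0,255)),(.0045,.010,(255,255,0)),(.0035,.014,(0,0,255))):
        for t in np.linspace(-1.57,1.57,40):
            u,v=proj(m,p+R@np.array([r*np.sin(t),.045+yo+y,zo+r*np.cos(t)]));cv2.circle(c,(int((u-x0+.5)*k),int((v-y0+.5)*k)),1,col,-1)
    return c
A=[over('w13',[.5284,-.259,.2247],[-89.95,-.05,111.0],z,0,245,210,65,40,6) for z in(0,-.0015,-.003)]
B=[over('w16',[.5644,.1686,.14],[-120.01,.01,89.97],z,0,245,210,65,40,6) for z in(0,-.0015,-.003)]
cv2.imwrite('pics/ov1.png',np.hstack([np.vstack(A),np.vstack(B)]))
```

```text
(no output)
```

View pics/ov1.png

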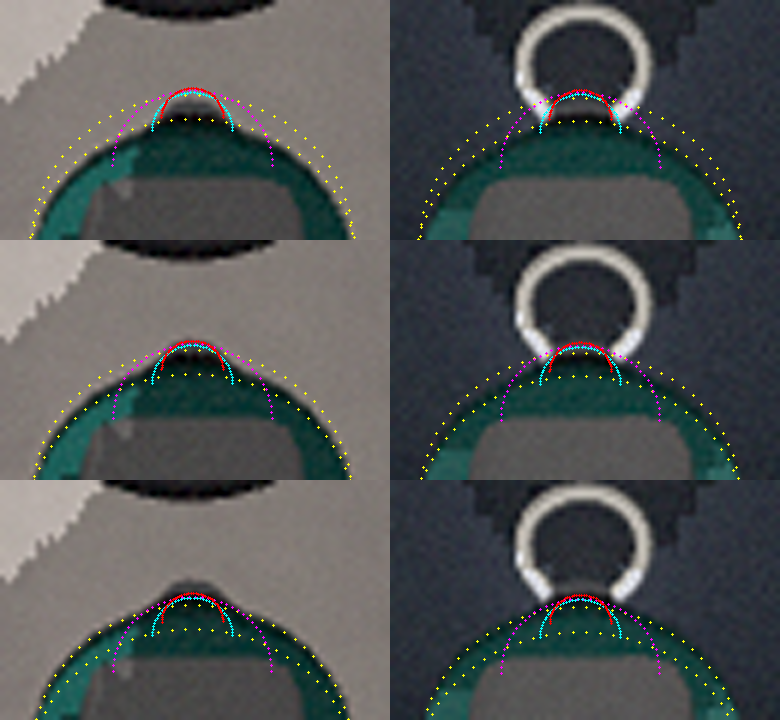

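Run:
```python
from h import *
m=json.load(open('pics/w13.json'));R=Rn.from_euler('xyz',[-89.95,-.05,111.0],degrees=True).as_matrix();p=np.array([.5284,-.259,.2247])
for zo in(0,-.0015,-.003): print(zo,proj(m,p+R@np.array([-.0073,-.0306,.013+zo])),proj(m,p+R@np.array([.0073,-.0306,.013+zo])))
crop('w13',240,220,75,110,6,'w13s')
```

```text
0 (np.float64(258.3018006722629), np.float64(280.47627377577055)) (np.float64(294.72993367653476), np.float64(280.47334653814494))
-0.0015 (np.float64(258.3697985413509), np.float64(283.7669112940669)) (np.float64(294.66502714121754), np.float64(283.7642039142298))
-0.003 (np.float64(258.4373020624981), np.float64(287.0336257115059)) (np.float64(294.6005925095751), np.float64(287.03113507577393))
```

View pics/w13s.png

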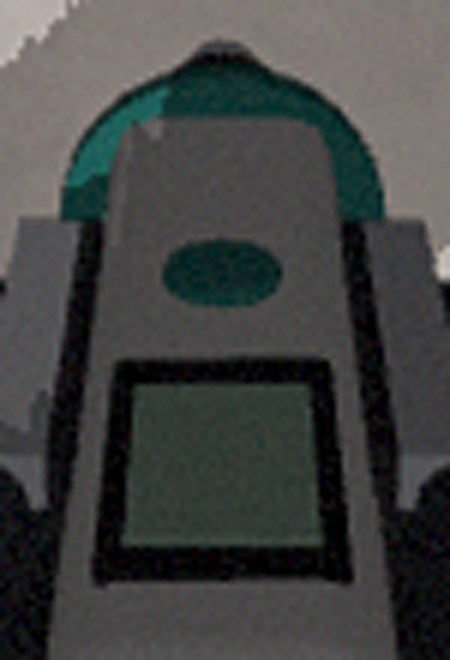

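```bash
python3 -m pendant '[[[0,0,0],[0.0002,0.008,0.0004],0.01],[[0,0,0],[0,0.008,0],0.01],[[0,0,0],[0,0,0],0.01],[[0,0,0],[0,0,0],0.01],[[0,0,0],[0,0,0],0.01]]'
python3 - <<'E'
from h import *
need(0)
im,m=shot('w17'); 
p,R,o=toolpose(); k=6;x0,y0=225,170
c=cv2.resize(cv2.imread('pics/w17.png')[y0:y0+90,x0:x0+110],None,fx=k,fy=k,interpolation=cv2.INTER_CUBIC)
cv2.imwrite('pics/w17r.png',c)
n=np.array([-.5,0,.866]); e1=np.array([0,1,0]); e2=np.cross(n,e1)
def dot(P,col):
    u,v=proj(m,P); cv2.circle(c,(int((u-x0+.5)*k),int((v-y0+.5)*k)),2,col,-1); return u,v
for t in np.linspace(0,6.28,24): dot(S+.0075*(np.cos(t)*e1+np.sin(t)*e2),(0,0,255))
for t in np.linspace(0,6.28,16): dot(p+R@(TIP+[.0035*np.cos(t),0,.0035*np.sin(t)]),(255,255,0))
cv2.imwrite('pics/w17o.png',c)
E
```

```text
clock: 19.55
tool_pos: [0.572, 0.1689, 0.1258]
eef_rot: [-120.0, -0.0, 90.0]
wrist_force: [-0.3, -0.2, -1.4]
finger_gap: 0.0195
t 19.55 goal [0.5742 0.1688 0.1222] TCP [0.572  0.1689 0.1258] shift [-0.0001  0.0041 -0.0001] turn [-0.   -0.03 -0.  ] | tip [0.6028 0.1689 0.0754] F [-0.3 -0.2 -1.4] J [ 37.4   9.5 -69.1 121.4  42.7  35.4  29.3]
w17 19.55 [0.572  0.1689 0.1258] [-1.200e+02 -1.000e-02  8.997e+01]
```

View pics/w17r.png

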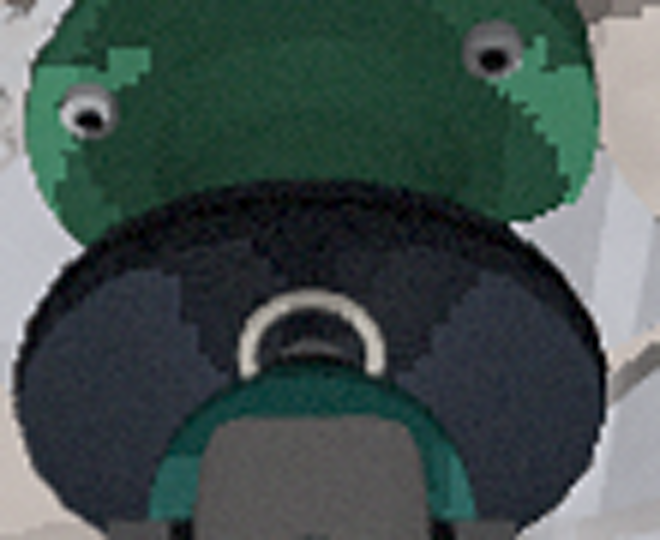

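View pics/w17o.png

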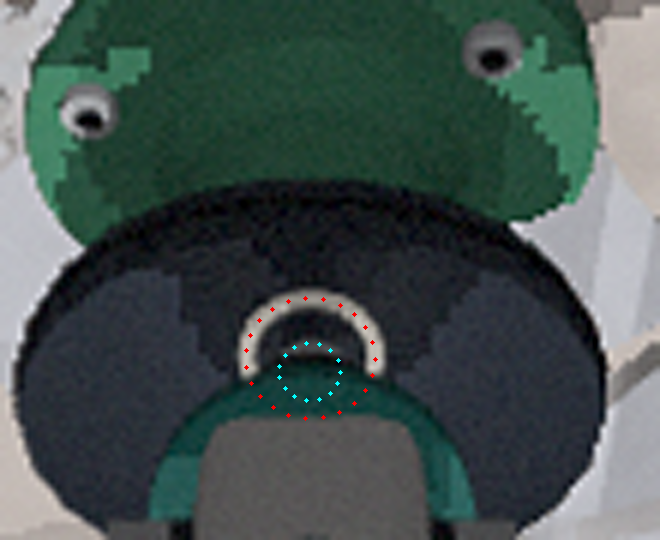

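The nose end shows at (277,227), centred left to right in the ring and matching the prediction. I'll make contact in small steps, watching force along the tool axis.

```bash
cat >> h.py <<'E'
def fz():
    o=bot.get_obs();R=Rn.from_euler('xyz',o['eef_rot'],degrees=True).as_matrix(); print('F tool',(R.T@o['wrist_force']).round(2))
E
python3 -m pendant '[[[0,0,0],[0,0.002,0],0.01],[[0,0,0],[0,0,0],0.01],[[0,0,0],[0,0,0],0.01]]' >/dev/null; python3 -c "
from h import *
need(0);fz()"
for i in 1 2; do python3 -m pendant '[[[0,0,0],[0,0,0],0.01]]' >/dev/null; python3 -c "
from h import *
fz()"; done
python3 -m pendant '[[[0,0,0],[0,0.002,0],0.01],[[0,0,0],[0,0,0],0.01],[[0,0,0],[0,0,0],0.01]]' >/dev/null; python3 -c "
from h import *
need(-.005);fz()"
python3 -m pendant '[[[0,0,0],[0,0.001,0],0.01],[[0,0,0],[0,0,0],0.01],[[0,0,0],[0,0,0],0.01]]' >/dev/null; python3 -c "
from h import *
need(-.005);fz()"
```

```text
t 19.9 goal [0.5742 0.1688 0.1222] TCP [0.573  0.1686 0.1236] shift [ 0.0002  0.0018 -0.0004] turn [-0.03 -0.04 -0.01] | tip [0.6038 0.1686 0.0732] F [-0.1  0.6 -0. ] J [ 36.9  10.  -68.7 121.4  43.4  35.4  28.7]
F tool [ 0.59 -0.04  0.13]
F tool [-0.67  1.11  0.34]
F tool [-0.7   1.35  0.74]
t 20.4 goal [0.5767 0.1688 0.1179] TCP [0.5741 0.1688 0.1219] shift [ 0.      0.0048 -0.0002] turn [-0.02 -0.04 -0.  ] | tip [0.6049 0.1688 0.0716] F [-1.5  0.2  1. ] J [ 36.4  10.4 -68.4 121.4  44.1  35.4  28.2]
F tool [ 0.2  -1.62  0.75]
t 20.7 goal [0.5767 0.1688 0.1179] TCP [0.5746 0.1687 0.1211] shift [ 0.0001  0.0038 -0.0002] turn [-0.02 -0.04 -0.01] | tip [0.6054 0.1687 0.0707] F [-0.6 -0.5  1.6] J [ 36.2  10.6 -68.2 121.4  44.4  35.4  27.9]
F tool [-0.52 -1.66 -0.26]
```

```bash
python3 -m pendant '[[[0,0,0],[0,0.0015,-0.0001],0.01],[[0,0,0],[0,0.0015,-0.0001],0.01],[[0,0,0],[0,0.0008,0],0.01],[[0,0,0],[0,0,0],0.01],[[0,0,0],[0,0,0],0.01],[[0,0,0],[0,0,0],0.01]]' >/dev/null; python3 -c "
from h import *
need(-.005);fz()"
for i in 1 2 3 4; do python3 -m pendant '[[[0,0,0],[0,0,0],0.01]]' >/dev/null; python3 -c "
from h import *
fz()"; done
python3 - <<'E'
from h import *
need(-.005)
shot('w18');shot('s18','scene');shot('t18','top');crop('w18',225,170,110,90,6,'w18c');crop('s18',130,170,90,90,7,'s18c')
E
```

```text
t 21.3 goal [0.5767 0.1688 0.1179] TCP [0.5766 0.1688 0.1178] shift [ 0.     -0.     -0.0002] turn [-0.02 -0.04 -0.01] | tip [0.6073 0.1687 0.0675] F [-1.7 -0.1  2.6] J [ 35.4  11.2 -67.6 121.3  45.6  35.5  27. ]
F tool [-0.13 -3.06  0.14]
F tool [ 0.12 -3.67  1.02]
F tool [-0.82 -3.56  1.31]
F tool [-0.74 -3.3   0.46]
F tool [ 0.25 -3.42  0.84]
t 21.7 goal [0.5767 0.1688 0.1179] TCP [0.5766 0.1687 0.1178] shift [ 0.0001 -0.     -0.0002] turn [-0.03 -0.04 -0.01] | tip [0.6074 0.1687 0.0674] F [-2.4  0.3  2.5] J [ 35.4  11.3 -67.6 121.3  45.6  35.5  27. ]
w18 21.7 [0.5766 0.1687 0.1178] [-1.1997e+02 -1.0000e-02  8.9960e+01]
s18 21.75 [0.5766 0.1687 0.1178] [-1.1997e+02 -2.0000e-02  8.9960e+01]
t18 21.8 [0.5766 0.1687 0.1178] [-1.1997e+02 -2.0000e-02  8.9960e+01]
```

View pics/w18c.png

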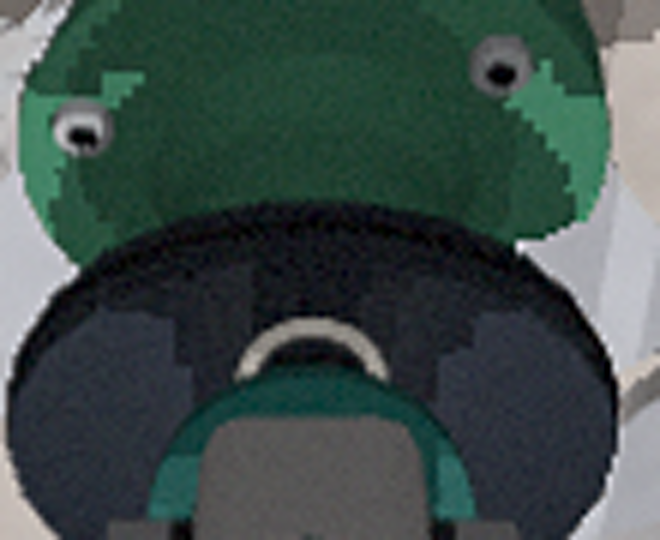

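View pics/s18c.png

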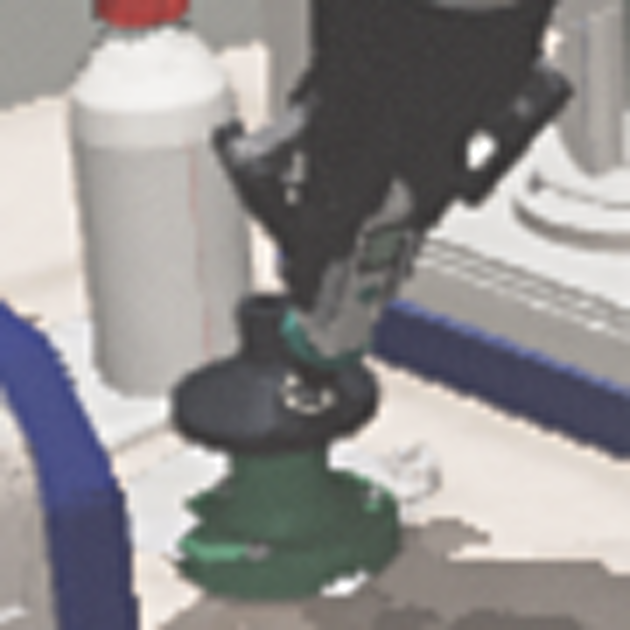

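Force along the axis is steady: mean about -3.4 N, plus 0.85 N of gauge weight, makes 4.2 N. That means the nose is about half-way in. I'll check whether the cap moved when pressed, and the ring's place relative to the tip.

Run:
```python
from h import *
m=json.load(open('pics/w18.json')); p=np.array([.5766,.1687,.1178]);R=Rn.from_euler('xyz',[-119.97,-.01,89.96],degrees=True).as_matrix(); k=6;x0,y0=225,170
c=cv2.resize(cv2.imread('pics/w18.png')[y0:y0+90,x0:x0+110],None,fx=k,fy=k,interpolation=cv2.INTER_CUBIC)
n=np.array([-.5,0,.866]); e1=np.array([0,1,0]); e2=np.cross(n,e1)
def dot(P,col):
    u,v=proj(m,P); cv2.circle(c,(int((u-x0+.5)*k),int((v-y0+.5)*k)),2,col,-1)
for t in np.linspace(0,6.28,24): dot(S+.0075*(np.cos(t)*e1+np.sin(t)*e2),(0,0,255))
for t in np.linspace(0,6.28,16): dot(p+R@(TIP+[.0035*np.cos(t),-.005,.0035*np.sin(t)]),(255,255,0))
C=np.array([.6288,.1690,.055])
for t in np.linspace(1.6,4.7,50): dot(C+[.038*np.cos(t),.038*np.sin(t),0],(0,255,255))
for t in np.linspace(1.6,4.7,50): dot(C+[.038*np.cos(t),.038*np.sin(t),.0098],(0,255,0))
cv2.imwrite('pics/w18o.png',c)
```

```text
(no output)
```

View pics/w18o.png

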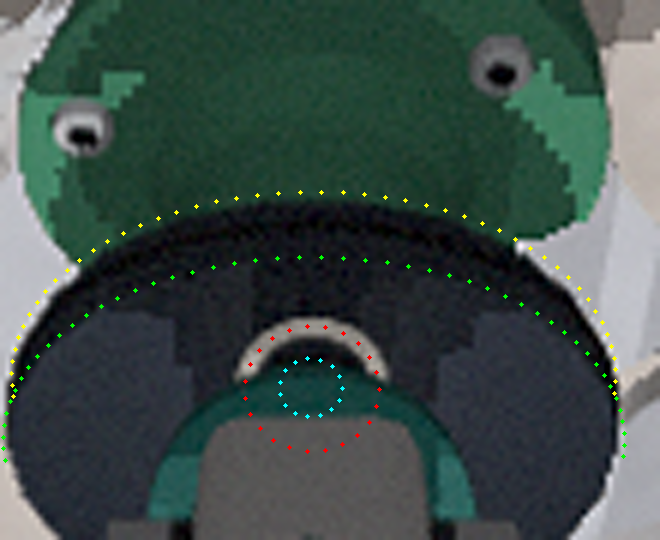

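Run:
```python
from h import *
m=json.load(open('pics/w5.json')); k=4;x0,y0=200,175
c=cv2.resize(cv2.imread('pics/w5.png')[y0:y0+140,x0:x0+155],None,fx=k,fy=k,interpolation=cv2.INTER_CUBIC)
def dot(P,col):
    u,v=proj(m,P); cv2.circle(c,(int((u-x0+.5)*k),int((v-y0+.5)*k)),1,col,-1)
C=np.array([.4664,.2221,0])
for t in np.linspace(1.2,4.3,60): dot(C+[.038*np.cos(t),.038*np.sin(t),0],(0,255,255)); dot(C+[.038*np.cos(t),.038*np.sin(t),.0098],(0,255,0))
cv2.imwrite('pics/w5o.png',c)
```

```text
(no output)
```

View pics/w5o.png

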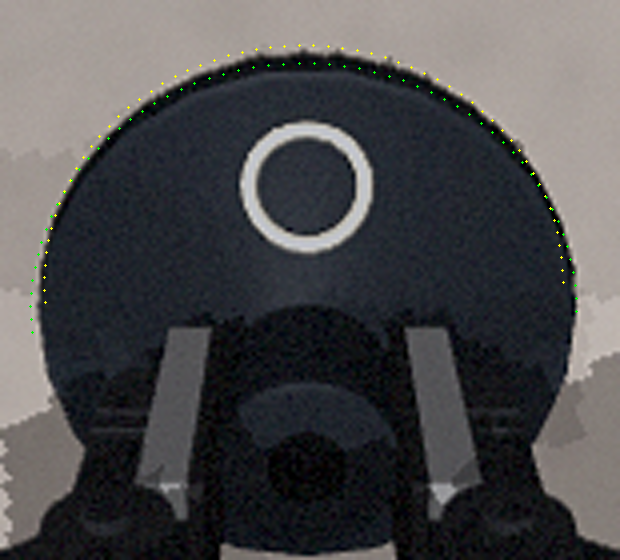

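View pics/t18.png

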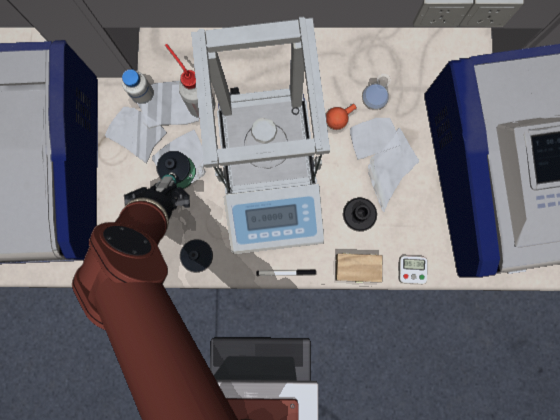

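On the worktop, where the cap's height was certain, the rim was over-predicted by about the same 1.5 px. So the stand picture agrees with the cap being fully home. The top view shows the plain cap (196,255), marker, box and timer unmoved. The arm is settled, so I'm handing in.

Run:
```python
from h import *
need(-.005); fz(); print(bot.get_obs()['qvel'].round(2)); print(workorder.job_done())
```

```text
t 21.85 goal [0.5767 0.1688 0.1179] TCP [0.5766 0.1687 0.1178] shift [ 0.0001 -0.     -0.0001] turn [-0.02 -0.04 -0.  ] | tip [0.6074 0.1687 0.0675] F [-1.7  0.4  2.3] J [ 35.4  11.3 -67.6 121.3  45.6  35.5  27. ]
F tool [ 0.37 -2.87  0.29]
[-0.06 -0.02  0.04  0.1   0.03 -0.09 -0.1 ]
the job is handed in; nothing more can be done
None
```

I set the ringed cap on the green stand with its ring towards the robot and let go of it. I then drew the gauge out of its holder and pressed its nose on the middle of the ring. The job was handed in at 21.85 s with the gauge still held there; no verdict was reported.

**Last checks:**
- **Squareness and position:** the tool was within 0.1° of 30° from the vertical and within 0.2 mm of the planned pose. The ring showed where predicted, to about half a pixel.
- **Pressure:** force along the gauge was about 3.4 N over the last readings, and 2.9 N at hand-in. Adding 0.85 N for the gauge's weight gives 3.7 to 4.2 N, so the nose was about half-way in (4.2 to 5.4 mm).
- **Cap fully home:** it touched down within 0.1 mm of the expected height. It did not shift visibly when pressed.
- **Everything else:** the plain cap and the other items looked unmoved in the last top view.

**Checks that disagreed or fell short:**
- **Gauge tilt in the hand:** the collar, screen and nose edges gave different offsets (0 to about 2.3 mm), which leaves up to about 1° of possible tilt. I used the nose's own reading, -1.5 mm.
- **Nose at the end:** the collar hid most of the nose in the last picture. Its centring rests on the view about 4 mm before contact and the measured pose.
- **Cap rim:** its lower edge showed about 1.5 pixels off prediction. It was off by about the same when the cap lay on the worktop, so I took that as a prediction error.
- **Joint 3:** it came close to its limit (-73.2° of -74.77°) on the approach, which held up one move. It then moved away again.

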